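Check fish tins out of the pantry into the donation basket

ROBOT

A 6-joint arm with a two-finger parallel gripper is mounted at the origin on the work surface. World frame = base frame: x ahead of the robot, y to its left, z up, the work surface at z = 0. Lengths are in mm, angles in degrees, forces in N, time in s.
With the tool pointing down it reaches from about 300 to 875 mm from the base axis. Payload 6.4 kg.
Tool frame: the origin (TCP) lies midway between the tips of the shut fingers; the grasp point (between the pads) lies 19 mm behind it; z points along the fingers, y is the direction in which the jaws open and shut (so a half turn about z gives the same grasp; the last joint's range is limited). The gripper opens to 88 mm and grips with 3 to 60 N. Pads are 18 mm wide; open, the fingers measure 123 mm over their backs; the gripper's body (75 mm by 187 mm) begins 45 mm behind the grasp point.
Start: joints at [-80.575, 10.359, 92.074, -0, 77.567, -11.82], TCP at [208.374, -535.93, 238.714] pointing down, gripper open.
Joint ranges: [-171.53, 171.53], [-51.25, 118.39], [17.06, 147.69], [-65.23, 245.23], [0, 150.52], [-178.68, 178.68]. Speed limits (degrees/s): [147.25, 147.25, 172.46, 180, 180, 180].

INTERFACE

Orientations are given as a 3x3 rotation matrix whose columns are the frame's x, y, z axes.
In Python, from rig import state, snapshot, camera_model, sign_off, regions_of, landmark_of gives the robot as it stands.
- The arm moves only by the tool apply_moves, never from a script. Its argument "increments" is a list of rows, each an object with "dp": the shift along the tool's x, y, z in m, a list of three; "turn": the turn, a rotation vector about the tool's x, y, z in degrees, a list of three. In form: [{"dp": [dx, dy, dz], "turn": [ax, ay, az]}, ...]. A call has 1 to 10 rows; each row is the pose to reach, as a shift and turn from the pose commanded when the call began, along the tool's axes at that moment; what a row does not reach only later rows make up. A row lasts 1/12 s, in which the tool goes at most 41.7 mm and 7.16 degrees, less where a joint would pass 70% of its speed; a pose out of reach is approached as far as the arm can. A call with a gripper value outside its range is refused whole. "gripper" is the gripper's target within -1 to 1 (fully open at 1, half-way at 0, shut at -1), set as the call begins (left out, the last holds). The fingers move at their own pace and stop on an object; "squeeze" is the grip in N (left out, the last holds). Time passes only in rows, so rows that repeat a pose let the fingers close. It gives the time, the measured TCP pose, the force and the opening at its end, in the units of the state.
- state(): the state, without advancing time (a new reading comes with each control period).
- snapshot(name): name is "scene" or "top" or "wrist"; returns the picture (480x640x3 uint8, blue, green, red); there is no depth.
- camera_model(name): a dict with "camera_matrix" (3x3 intrinsics, pixels), "R" (3x3) and "t" (3): a world point X has camera coordinates R X + t. Camera axes: x right, y down, z forward; pixel columns grow to the right and rows downward; lengths in mm; the calibration is good to about 2 mm. A picture is of the moment at which its call begins: read the wrist's pose just before it. camera_model takes no time and is no camera call; for the wrist camera it gives the pose at the moment of the call.
- sign_off(): hands the job in, once; it reports no verdict.
Trained networks look in the newest picture that a camera, given by its name, has taken for a name from the list of things; names that differ only in an ending like _2 or _b are one class to them, and where a whole thing is asked for, a point or a joint stands for the part that bears it (a point fixed in the world has none). Each returns a list of dicts, best first, with "p" (0 to 1); they miss things now and then, are a little off and sometimes report something else, mostly with a low value. They report only what shows in the picture. A call takes as long as a camera call.
- regions_of(camera, label): "mask" (480x640 bool, what is visible of it) and "rect" ([left, top, width, height] in pixels, round what is visible of it).
- landmark_of(camera, label): "uv" ([column, row] in pixels: a listed point, or the origin of a listed thing).
The state is a dict: "time": time; "q": joint angles; "qvel": joint speeds; "joint_efforts": joint torques, N m; "ee_pos": TCP position; "tool_rot": TCP orientation; "contact_force": force on the tool from outside, world axes, zero at the start; "torque": the same for the moment, N m; "gripper_width": finger opening in mm.
Only numpy, scipy, OpenCV 4.12 (cv2) and the standard library are available. Lean on these libraries where they do the work, as an engineer would, in place of code of your own. Each camera call takes 0.05 s, during which the arm holds its last target.

TASK

Check these labelled fish tins out of the pantry one by one in the order of the list, red, yellow, green, blue (one may be missing): hold each in the gripper level and still, lid up, about 7 cm above the glass of the code reader, centred over it with its long side along the long side of the glass, for two seconds, and then drop it into the white wire basket before you fetch the next. Every rusty, dented tin without a label goes into the cardboard box instead. When all of them are in, press the reader's green key fully down and let it come up again, and leave the other groceries standing where they are.

Things in the scene. Friction and masses are not known exactly. Their poses are not given: they have to be found in the camera images.
- tin_red: closed flat fish tin, 104 x 58 x 28 mm, 0.16 kg give or take a quarter, plain red label on lid and sides, ring pull on its lid. Lies flat on the counter, lid up. Origin: centre of the underside; x along the 104 mm side, y across the 58 mm width, z up through the lid. May be absent.
- tin_yellow: closed flat fish tin, 104 x 58 x 28 mm, 0.16 kg give or take a quarter, plain yellow label on lid and sides, ring pull on its lid. Lies flat on the counter, lid up. Origin: centre of the underside; x along the 104 mm side, y across the 58 mm width, z up through the lid. May be absent.
- tin_green: closed flat fish tin, 104 x 58 x 28 mm, 0.16 kg give or take a quarter, plain green label on lid and sides, ring pull on its lid. Lies flat on the counter, lid up. Origin: centre of the underside; x along the 104 mm side, y across the 58 mm width, z up through the lid. May be absent.
- tin_blue: closed flat fish tin, 104 x 58 x 28 mm, 0.16 kg give or take a quarter, plain blue label on lid and sides, ring pull on its lid. Lies flat on the counter, lid up. Origin: centre of the underside; x along the 104 mm side, y across the 58 mm width, z up through the lid. May be absent.
- dented_a: a damaged tin of the same size (104 x 58 x 28 mm, 0.16 kg): dull dark bare metal with brown rust, no label, one end crushed. Lies flat. Origin: centre of the underside; x along the 104 mm side, z up. One or both of the two damaged tins are there; an absent one gives None.
- dented_b: a damaged tin of the same size (104 x 58 x 28 mm, 0.16 kg): dull dark bare metal with brown rust, no label, one end crushed. Lies flat. Origin: centre of the underside; x along the 104 mm side, z up. One or both of the two damaged tins are there; an absent one gives None.
- basket: white wire basket, open at the top, loose on the counter, 250 (x) x 220 (y) x 120 mm high, walls and floor 5 mm, 0.8 kg. Origin: centre of its underside. It stands to the left or to the right of the tins.
- reject_box: open brown cardboard box with a red stripe near its foot on two sides, loose on the counter, 230 (x) x 200 (y) x 100 mm high, walls and floor 5 mm, 0.8 kg. Origin: centre of its underside. It stands on the other side of the tins from the basket.
- reader_glass (a point): centre of the dark glass (84 x 56 mm, red cross) on top of the code reader, a black box 90 (x) x 150 (y) x 45 mm high fixed to the counter that looks straight up at the code on a tin's underside. Point 46.5 mm above the counter; y along the long side of glass and reader (box from 97 mm on its -y side to 53 mm on its +y side), x along the short side, z up.
- done_key_top (a point): centre of the top of the round green key (30 mm across, in a grey collar 46 mm across) on the reader's upper face, 73 mm from the glass centre along the reader's -y. Key top 63 mm above the counter when up. Pressed straight down; 6 mm travel, fully down at 5 N, springs back.
- done_key (a joint): travel of the green key in m: 0 up, 0.006 fully down
- tuna_can: low blue-green tuna can, 85 mm across, 36 mm high, beyond the tins; leave it. Origin: centre of the underside
- spice_tin: small red spice tin with a black lid, 52 mm across, 55 mm high, beyond the tins; leave it. Origin: centre of the underside
- tomato_can: red tomato can, 74 mm across, 110 mm high, on the right; leave it. Origin: centre of the underside
- honey_jar: amber honey jar, 68 mm across, 95 mm high, on the left; leave it. Origin: centre of the underside
- oil_bottle: green oil bottle, 64 mm across, 235 mm high, far left; leave it. Origin: centre of the underside
- jam_jar: dark red jam jar with a white lid, 70 mm across, 105 mm high, far left; leave it. Origin: centre of the underside
- pasta_jar: straw-coloured storage jar with a steel lid, 90 mm across, 200 mm high, far right; leave it. Origin: centre of the underside
- scale: flat white kitchen scale with a steel platform, 130 (x) x 170 (y) x 20 mm high, fixed, across the tins from the reader; not used. Origin: centre of the underside

How it is judged:
By the outcome, as a careful person would: the job done as asked, in the order asked, and still so for the second after the job is handed in, with the robot touching nothing.
Of tin_red, tin_yellow, tin_green, tin_blue only 3 to 4 are there at a start; the rules pass over those that are not, and their reading is None.
Of dented_a, dented_b only 1 to 2 are there at a start; the rules pass over those that are not, and their reading is None.
At some moment in a run one of tin_red, tin_yellow, tin_green, tin_blue, dented_a, dented_b may be knocked a few centimetres aside while the robot is not near it.
Once in a run the grip may slacken for a moment while it holds something.
It also fails if it takes over 210 s, if anything falls off the work surface, if the arm or the gripper's body presses on something with over 40 N, if the wrist force passes 120 N, or if a joint passes its speed limit or range.

## Working session

There is one attempt and no reset: what is moved stays moved. The work goes in short steps, Python scripts to look and compute and a tool call to move; the robot and the scene stay as the last step left them, time stands still between calls to the robot, and variables do not carry over. Pictures are saved under pics/ and viewed, and the job is handed in when it is done.

Besides the shell and the picture viewer there is one more tool, called after ">>>" by a JSON object that holds its "api" and its "payload", one argument or row to a line. apply_moves: Moves the arm, as the interface text tells. Its arguments: {"type":"object","properties":{"increments":{"type":"array","items":{"type":"object","properties":{"dp":{"type":"array","items":{"type":"number"}},"turn":{"type":"array","items":{"type":"number"}}}}},"gripper":{"type":"number"},"squeeze":{"type":"number"}},"required":["increments"]}

```bash
ls; mkdir -p pics; python3 - <<'E'
from rig import *
import cv2
s=state(); print(s)
for n in ("scene","top","wrist"):
    cv2.imwrite(f"pics/a_{n}.png",snapshot(n)); m=camera_model(n); print(n,m)
E
```

```text
pics
{'time': 0.0, 'q': array([-8.05743496e+01,  1.04008910e+01,  9.21317651e+01, -2.21410598e-03,
        7.75653968e+01, -1.18197624e+01]), 'qvel': array([ 0.06610928,  0.00597338,  0.01761027,  0.0852458 ,  0.04338124,
       -0.01015207]), 'joint_efforts': array([ 2.02647199e-03, -4.33853209e+01, -3.41854227e+01,  7.03893718e-02,
        3.84629262e-02, -1.39568756e-04]), 'ee_pos': array([ 208.2787373 , -535.38366926,  237.81904294]), 'tool_rot': array([[ 9.32033906e-01,  3.62370938e-01, -3.17490193e-04],
       [ 3.62370941e-01, -9.32032441e-01,  1.68205892e-03],
       [ 3.13618107e-04, -1.68278516e-03, -9.99998535e-01]]), 'contact_force': array([-0.54763498, -0.01480855, -0.25322844]), 'torque': array([ 0.0271104 , -0.02446952, -0.08493459]), 'gripper_width': 88.0065344663656}
scene {'camera_matrix': array([[607.57545999,   0.        , 316.38146738],
       [  0.        , 607.57545999, 224.53375085],
       [  0.        ,   0.        ,   1.        ]]), 'R': array([[ 0.43223907,  0.90175722, -0.0018184 ],
       [ 0.70598215, -0.33965146, -0.6214709 ],
       [-0.56103349,  0.2
[... 195 characters left out ...]
5.79642882],
       [  0.        ,   0.        ,   1.        ]]), 'R': array([[ 2.63057524e-02, -9.99649669e-01,  2.92362882e-03],
       [-9.94546392e-01, -2.64665021e-02, -1.00881108e-01],
       [ 1.00923145e-01, -2.53931039e-04, -9.94894193e-01]]), 't': array([ -22.27550084,  601.54257228, 1384.22588563])}
wrist {'camera_matrix': array([[355.2013016 ,   0.        , 315.73994261],
       [  0.        , 355.2013016 , 238.35366337],
       [  0.        ,   0.        ,   1.        ]]), 'R': array([[ 0.36240227, -0.93202028, -0.00167092],
       [-0.88454056, -0.34450431,  0.3144913 ],
       [-0.29368791, -0.11249436, -0.94925888]]), 't': array([-573.65201536,  -43.05782817,  392.21136505])}
```

View pics/a_top.png

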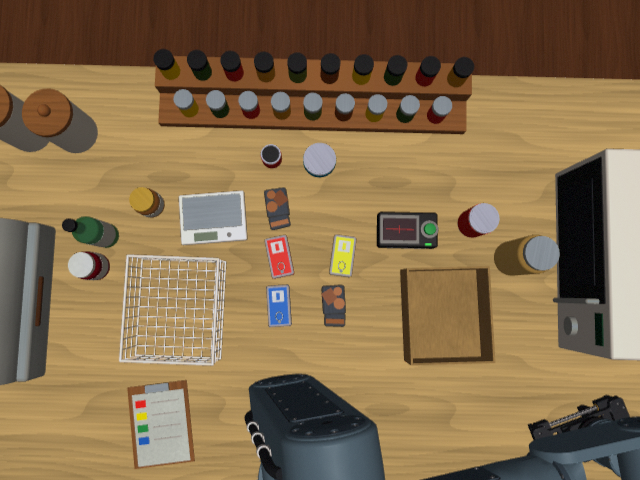

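View pics/a_scene.png

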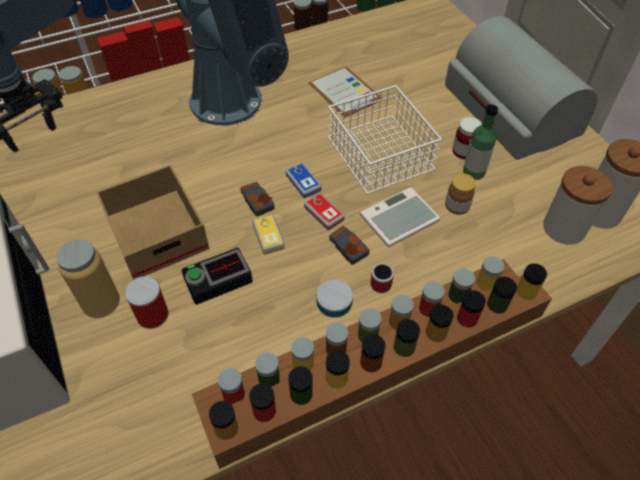

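View pics/a_wrist.png

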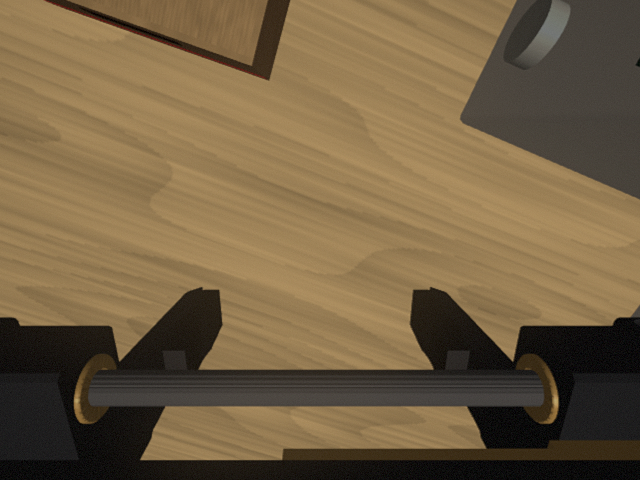

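The top view shows red (279,257), yellow (343,256) and blue (279,306), plus dented tins at (277,208) and (334,305). There is no green tin. The basket is on the left at (172,310), the box on the right at (447,315), and the reader at (407,230) with its key on the right.

```bash
cat > h.py <<'E'
from rig import *
import cv2, numpy as np
def ray(cam,uv,z,m=None):
    m=m or camera_model(cam); K,R,t=m["camera_matrix"],m["R"],m["t"]
    uv=np.atleast_2d(np.array(uv,float)); d=np.c_[uv,np.ones(len(uv))]@np.linalg.inv(K).T@R
    c=-R.T@t; k=(z-c[2])/d[:,2]; return (c+d*k[:,None])
def proj(cam,X,m=None):
    m=m or camera_model(cam); p=m["camera_matrix"]@(m["R"]@np.array(X,float)+m["t"]); return p[:2]/p[2]
def fit(cam,mask,z,m=None):
    mk=mask.astype(np.uint8); c,_=cv2.findContours(mk,cv2.RETR_EXTERNAL,cv2.CHAIN_APPROX_NONE)
    c=max(c,key=cv2.contourArea)[:,0,:]
    P=ray(cam,c,z,m)[:,:2].astype(np.float32)
    (x,y),(w,h),a=cv2.minAreaRect(P)
    if w<h: w,h,a=h,w,a+90
    a=(a+90)%180-90
    return x,y,w,h,a
E
python3 - <<'E'
from h import *
snapshot("top"); m=camera_model("top")
for l,z in [("tin_red",28),("tin_yellow",28),("tin_green",28),("tin_blue",28),("dented_a",28),("basket",120),("reject_box",100),("tomato_can",110),("pasta_jar",200),("tuna_can",36),("spice_tin",55),("scale",20),("honey_jar",95)]:
    for r in regions_of("top",l):
        if r["p"]>.15: print(l,round(r["p"],2),r["rect"],np.round(fit("top",r["mask"],z,m),1))
for l,z in [("tin_red",0),("tin_yellow",0),("tin_blue",0),("dented_a",0),("basket",0),("reject_box",0),("reader_glass",46.5),("done_key_top",63)]:
  for r in landmark_of("top",l):
    if r["p"]>.15: print("LM",l,round(r["p"],2),np.round(r["uv"],1),np.round(ray("top",r["uv"],z,m),1))
snapshot("scene"); m=camera_model("scene")
for l,z in [("tin_red",0),("tin_yellow",0),("tin_green",0),("tin_blue",0),("dented_a",0),("basket",0),("reject_box",0),("reader_glass",46.5),("done_key_top",63)]:
  for r in landmark_of("scene",l):
    if r["p"]>.15: print("LMs",l,round(r["p"],2),np.round(r["uv"],1),np.round(ray("scene",r["uv"],z,m),1))
E
```

```text
tin_red 0.74 [265.4, 235.4, 30.8, 43.6] [549.   74.  104.3  60.6  12.9]
tin_yellow 0.74 [326.8, 231.6, 28.8, 45.5] [554.7 -87.  107.5  61.   -6.8]
tin_yellow 0.39 [398.6, 269.1, 94.5, 97.8] [ 411.5 -351.   243.3  230.2    3. ]
tin_yellow 0.24 [303.0, 142.8, 35.0, 33.0] [799.6 -20.8  89.5  82.8   1.6]
tin_blue 0.91 [268.7, 284.3, 22.4, 43.3] [424.9  71.8 103.5  58.2   5.3]
dented_a 0.81 [320.0, 284.5, 23.3, 41.2] [428.9 -66.6 104.9  57.9   1.5]
dented_a 0.71 [263.8, 186.0, 26.5, 43.0] [671.8  82.1 106.4  60.1   9. ]
dented_a 0.49 [262.4, 143.7, 21.5, 26.2] [808.  103.5  60.7  51.7   1.8]
dented_a 0.25 [398.9, 266.3, 93.0, 102.8] [ 412.1 -353.   247.   230.     3.4]
dented_a 0.21 [118.8, 253.9, 107.8, 111.6] [408.3 337.7 268.9 256.3  -0.6]
basket 0.97 [116.1, 252.3, 108.5, 112.7] [410.9 314.5 254.1 241.9  -0.6]
reject_box 0.86 [397.6, 266.8, 98.1, 101.5] [ 414.4 -334.6  229.8  216.8    3. ]
tomato_can 0.87 [459.6, 198.8, 40.1, 38.2] [ 644.2 -405.7  104.3   74.5  -70.1]
tomato_can 0.69 [424.3, 223.5, 10.5, 9.6] [ 620.3 -289.7   26.6   24.2  -88.5]
pasta_jar 0.69 [457.4, 201.5, 42.2, 36.
[... 1168 characters left out ...]
4] [[567.3 -97.2   0. ]]
LMs tin_green 0.68 [378.9 282.3] [[797.9 101.9   0. ]]
LMs tin_green 0.46 [267.3 241.1] [[563.8 -94.9   0. ]]
LMs tin_blue 0.92 [302.1 182.1] [[416.6  71.5   0. ]]
LMs tin_blue 0.53 [193.4 273.1] [[ 575.9 -297.5    0. ]]
LMs dented_a 0.86 [347.9 245.2] [[665.2  85.7   0. ]]
LMs dented_a 0.85 [257.6 202.5] [[432.1 -68.1   0. ]]
LMs basket 0.9 [383.1 154.4] [[419.9 327.6   0. ]]
LMs reject_box 0.9 [156.1 231.4] [[ 409.2 -343.5    0. ]]
LMs reader_glass 0.71 [227.4 263.3] [[ 617.3 -218.    46.5]]
LMs reader_glass 0.53 [343.9 247.5] [[696.9  56.1  46.5]]
LMs done_key_top 0.55 [195.  272.3] [[ 620.1 -297.8   63. ]]
LMs done_key_top 0.27 [475.3 175.4] [[647.5 474.   63. ]]
```

```bash
python3 - <<'E'
import cv2
i=cv2.imread("pics/a_top.png")[180:380,100:520]
cv2.imwrite("pics/a_zoom.png",cv2.resize(i,(800,381),interpolation=cv2.INTER_CUBIC))
E
```

```text
(no output)
```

View pics/a_zoom.png

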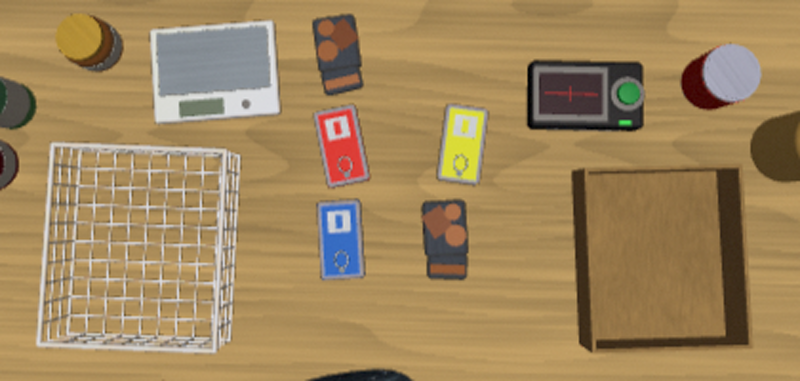

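```bash
cat >> h.py <<'E'
def colmask(im,lo,hi,roi):
    h=cv2.cvtColor(im,cv2.COLOR_BGR2HSV); k=cv2.inRange(h,np.array(lo),np.array(hi))
    r=np.zeros_like(k); x,y,w,hh=roi; r[y:y+hh,x:x+w]=k[y:y+hh,x:x+w]; return r>0
E
python3 - <<'E'
from h import *
im=cv2.imread("pics/a_top.png"); m=camera_model("top")
def cen(k): v,u=np.nonzero(k); return np.array([u.mean(),v.mean()]),len(u)
roi=(370,205,75,50)
g=colmask(im,(50,120,60),(75,255,255),(415,215,25,24)); 
n,l,st,c=cv2.connectedComponentsWithStats(g.astype(np.uint8)); print(st,c)
i=1+np.argmax(st[1:,4]); print("key",c[i],ray("top",c[i],63,m))
r=colmask(im,(0,120,60),(10,255,255),roi)|colmask(im,(170,120,60),(180,255,255),roi); n,l,st,c=cv2.connectedComponentsWithStats(r.astype(np.uint8),connectivity=8); print(st,c)
print("cross",cen(r),ray("top",cen(r)[0],46.5,m))
hs=cv2.cvtColor(im,cv2.COLOR_BGR2HSV)
print(im[230,375:445].tolist()[::1])
z=cv2.resize(im[200:260,370:445],(750,600),interpolation=cv2.INTER_NEAREST); cv2.imwrite("pics/a_rd.png",z)
E
```

```text
[[     0      0    640    480 307097]
 [   424    223     12     12    103]] [[319.46312077 239.50361612]
 [429.45631068 228.7184466 ]]
key [429.45631068 228.7184466 ] [[ 624.13836632 -299.63222891   63.        ]]
[[     0      0    640    480 307146]
 [   386    225     28      8     54]] [[319.48595456 239.50189486]
 [399.38888889 228.72222222]]
cross (array([399.38888889, 228.72222222]), 54) [[ 624.09025695 -227.41078818   46.5       ]]
[[93, 146, 178], [70, 108, 131], [9, 5, 6], [8, 5, 7], [38, 38, 41], [104, 109, 113], [123, 127, 131], [120, 124, 128], [53, 52, 69], [55, 52, 67], [55, 53, 68], [54, 52, 66], [55, 51, 65], [53, 51, 65], [55, 52, 67], [55, 52, 68], [53, 48, 67], [50, 47, 70], [55, 51, 79], [55, 52, 81], [54, 53, 81], [56, 53, 81], [54, 53, 81], [56, 54, 92], [55, 56, 140], [54, 51, 79], [53, 50, 80], [51, 49, 78], [55, 52, 81], [54, 50, 80], [53, 49, 80], [47, 43, 82], [53, 49, 96], [53, 51, 96], [55, 52, 97], [54, 53, 98], [53, 51, 97], [54, 51, 98], [54, 52, 96], [49, 48, 64], [54, 52, 67], [93, 93, 102], [121, 126, 130], [115, 120, 124], [62, 63, 66], [56, 57, 59], [122, 126, 130], [122, 127, 132], [109, 115, 116], [25, 60, 12], [61, 123, 40], [86, 156, 65], [82, 154, 61], [80, 152, 59], [78, 151, 58], [78, 149, 56], [72, 146, 53], [73, 145, 52], [73, 143, 50], [70, 142, 49], [63, 123, 50], [109, 113, 117], [115, 121, 126], [81, 112, 130], [91, 143, 174], [90, 143, 175], [92, 144, 175], [93, 143, 174], [93, 144, 176], [91, 144, 174]]
```

View pics/a_rd.png

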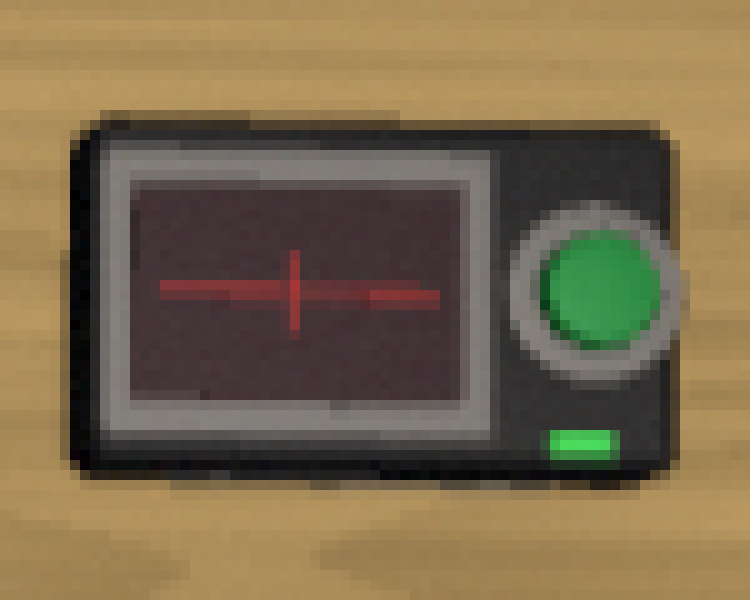

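```bash
cat >> h.py <<'E'
from scipy.spatial.transform import Rotation as Ro
def Rt(yaw):
    c,s=np.cos(np.radians(yaw)),np.sin(np.radians(yaw)); return np.array([[c,s,0],[s,-c,0],[0,0,-1.]])
def to(x,y,z,yaw,s=None):
    s=s or state(); R=s["tool_rot"]; d=R.T@(np.array([x,y,z])-s["ee_pos"])
    t=Ro.from_matrix(R.T@Rt(yaw)).as_rotvec(degrees=True)
    print("t=%.2f"%s["time"],"pos",np.round(s["ee_pos"],1),"yaw %.1f"%np.degrees(np.arctan2(R[1,0],R[0,0])),"w %.1f"%s["gripper_width"],"F",np.round(s["contact_force"],1))
    print('dp',np.round(d/1000,4).tolist(),'turn',np.round(t,1).tolist(),"dist",round(np.linalg.norm(d)))
E
python3 -c "
from h import *
to(545,75,170,12.5)
m=camera_model('wrist');s=state();c=-m['R'].T@m['t'];print(s['tool_rot'].T@(c-s['ee_pos']), s['tool_rot'].T@m['R'].T)
"
```

```text
t=1.75 pos [ 208.4 -535.9  238.7] yaw 21.2 w 88.1 F [ 0.8 -0.2  0. ]
dp [0.5351, -0.4474, 0.0687] turn [0.0, 0.0, 8.7] dist 701
[  82.43438832   -0.50533636 -146.81950047] [[ 3.81377488e-05 -9.49180051e-01 -3.14733584e-01]
 [ 9.99999921e-01  1.60969338e-04 -3.64279964e-04]
 [ 3.96429731e-04 -3.14733545e-01  9.49179982e-01]]
```

>>> {"api": "apply_moves", "payload": {
  "increments": [
    {"dp":[0.535,-0.447,0.069],"turn":[0,0,8.7]},
    {"dp":[0.535,-0.447,0.069],"turn":[0,0,8.7]},
    {"dp":[0.535,-0.447,0.069],"turn":[0,0,8.7]},
    {"dp":[0.535,-0.447,0.069],"turn":[0,0,8.7]},
    {"dp":[0.535,-0.447,0.069],"turn":[0,0,8.7]},
    {"dp":[0.535,-0.447,0.069],"turn":[0,0,8.7]},
    {"dp":[0.535,-0.447,0.069],"turn":[0,0,8.7]},
    {"dp":[0.535,-0.447,0.069],"turn":[0,0,8.7]},
    {"dp":[0.535,-0.447,0.069],"turn":[0,0,8.7]},
    {"dp":[0.535,-0.447,0.069],"turn":[0,0,8.7]}
  ],
  "gripper": 1,
  "squeeze": 40
}}

```text
time: 2.58
ee_pos: [409.2, -171.0, 197.9]
tool_rot: [[0.976, 0.217, 0.001], [0.217, -0.976, -0.001], [0.001, 0.001, -1.0]]
contact_force: [1.1, -1.1, 0.7]
gripper_width: 88.0
```

```bash
python3 -c "
from h import *
to(545,75,170,12.5)"
```

```text
t=2.58 pos [ 409.2 -171.   197.9] yaw 12.5 w 88.0 F [ 1.1 -1.1  0.7]
dp [0.1859, -0.2108, 0.0278] turn [0.0, -0.0, 0.0] dist 282
```

>>> {"api": "apply_moves", "payload": {
  "increments": [
    {"dp":[0.186,-0.211,0.028]},
    {"dp":[0.186,-0.211,0.028]},
    {"dp":[0.186,-0.211,0.028]},
    {"dp":[0.186,-0.211,0.028]},
    {"dp":[0.186,-0.211,0.028]},
    {"dp":[0.186,-0.211,0.028]},
    {"dp":[0.186,-0.211,0.028]},
    {"dp":[0.186,-0.211,0.028]}
  ]
}}

```text
invalid input
```

```bash
cat >> h.py <<'E'
def look(lab,z=28,name=None):
    m=camera_model("wrist"); im=snapshot("wrist")
    out=[]
    rs=regions_of("wrist",lab)
    for r in rs[:4]:
        if r["p"]>.15:
            f=fit("wrist",r["mask"],z,m); print(lab,round(r["p"],2),np.round(r["rect"]),np.round(f,1)); out.append(f)
            cv2.polylines(im,[np.int32(np.array([proj("wrist",list(p)+[z],m) for p in cv2.boxPoints(((f[0],f[1]),(f[2],f[3]),f[4]))]))],True,(255,0,255),1)
    if name: cv2.imwrite(f"pics/{name}.png",im)
    return out
E
python3 -c "
from h import *
look('tin_red',28,'b1')
to(545,75,170,12.5)"
```

```text
tin_red 0.78 [ 9.  0. 93. 55.] [513.1  61.4  67.5  37.3 -77.5]
t=2.68 pos [ 410.1 -167.5  197.1] yaw 13.0 w 88.4 F [-0.2 -0.4  1. ]
dp [0.1859, -0.2059, 0.0277] turn [-0.1, -0.0, 0.5] dist 279
```

View pics/b1.png

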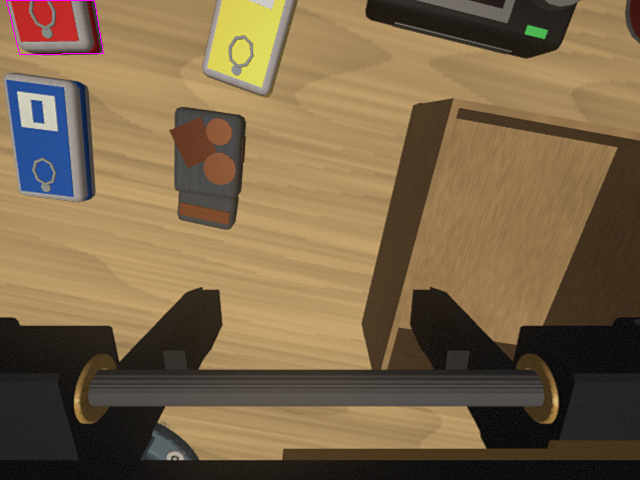

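The wrist view shows blue (47,138) and a dented tin (208,168), with red only partly visible at the top left. The move was refused because every row needs a turn.

>>> {"api": "apply_moves", "payload": {
  "increments": [
    {"dp":[0.186,-0.206,0.028],"turn":[0,0,0.5]},
    {"dp":[0.186,-0.206,0.028],"turn":[0,0,0.5]},
    {"dp":[0.186,-0.206,0.028],"turn":[0,0,0.5]},
    {"dp":[0.186,-0.206,0.028],"turn":[0,0,0.5]},
    {"dp":[0.186,-0.206,0.028],"turn":[0,0,0.5]},
    {"dp":[0.186,-0.206,0.028],"turn":[0,0,0.5]},
    {"dp":[0.186,-0.206,0.028],"turn":[0,0,0.5]},
    {"dp":[0.186,-0.206,0.028],"turn":[0,0,0.5]},
    {"dp":[0.186,-0.206,0.028],"turn":[0,0,0.5]}
  ]
}}

```text
time: 3.43
ee_pos: [545.6, 69.1, 169.3]
tool_rot: [[0.977, 0.211, -0.001], [0.211, -0.977, -0.0], [-0.001, 0.0, -1.0]]
contact_force: [0.1, 0.5, 0.4]
gripper_width: 88.2
```

```bash
python3 -c "
from h import *
f=look('tin_red',28,'b2')[0]
to(f[0],f[1],4,f[4])"
```

```text
tin_red 0.84 [272. 154.  71. 120.] [548.6  76.5 103.9  58.3  12.4]
t=3.53 pos [545.1  67.5 169.6] yaw 12.0 w 88.5 F [-0.4  0.2  0. ]
dp [0.0053, -0.0081, 0.1655] turn [0.0, 0.0, -0.4] dist 166
```

View pics/b2.png

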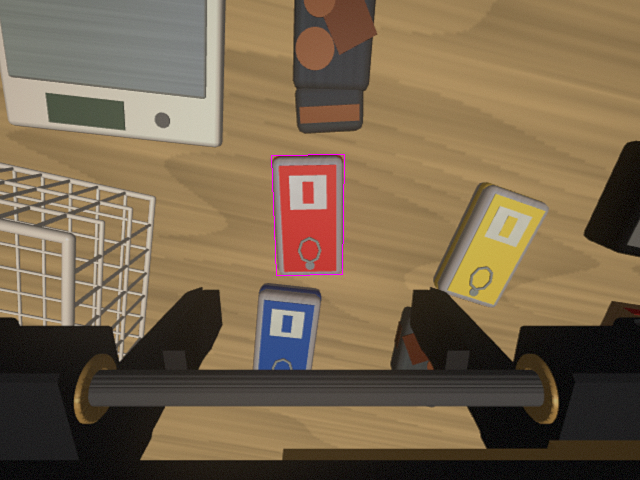

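Red is centred at (308,215) and the fit agrees with the top view.

>>> {"api": "apply_moves", "payload": {
  "increments": [
    {"dp":[0.005,-0.007,0.04],"turn":[0,0,-0.4]},
    {"dp":[0.005,-0.007,0.08],"turn":[0,0,-0.4]},
    {"dp":[0.005,-0.007,0.115],"turn":[0,0,-0.4]},
    {"dp":[0.005,-0.007,0.14],"turn":[0,0,-0.4]},
    {"dp":[0.005,-0.007,0.155],"turn":[0,0,-0.4]},
    {"dp":[0.005,-0.007,0.162],"turn":[0,0,-0.4]},
    {"dp":[0.005,-0.007,0.165],"turn":[0,0,-0.4]},
    {"dp":[0.005,-0.007,0.165],"turn":[0,0,-0.4]}
  ]
}}

```text
time: 4.2
ee_pos: [549.0, 75.4, 5.0]
tool_rot: [[0.977, 0.214, 0.0], [0.214, -0.977, -0.0], [0.0, 0.0, -1.0]]
contact_force: [0.3, 0.1, 0.1]
gripper_width: 88.1
```

>>> {"api": "apply_moves", "payload": {
  "increments": [
    {"dp":[0,0,0],"turn":[0,0,0]},
    {"dp":[0,0,0],"turn":[0,0,0]},
    {"dp":[0,0,0],"turn":[0,0,0]},
    {"dp":[0,0,0],"turn":[0,0,0]},
    {"dp":[0,0,0],"turn":[0,0,0]},
    {"dp":[0,0,0],"turn":[0,0,0]},
    {"dp":[0,0,0],"turn":[0,0,0]},
    {"dp":[0,0,0],"turn":[0,0,0]}
  ],
  "gripper": -1,
  "squeeze": 40
}}

```text
time: 4.87
ee_pos: [549.3, 76.6, 5.4]
tool_rot: [[0.976, 0.216, 0.001], [0.216, -0.976, -0.0], [0.001, 0.0, -1.0]]
contact_force: [-1.1, -0.2, 6.4]
gripper_width: 57.8
```

```bash
python3 -c "
from h import *
to(545,75,140,12.5)"
```

```text
t=4.87 pos [549.3  76.6   5.4] yaw 12.5 w 57.8 F [-1.1 -0.2  6.4]
dp [-0.0044, 0.0006, -0.1347] turn [0.0, -0.0, -0.0] dist 135
```

>>> {"api": "apply_moves", "payload": {
  "increments": [
    {"dp":[0,0,-0.02],"turn":[0,0,0]},
    {"dp":[0,0,-0.055],"turn":[0,0,0]},
    {"dp":[0,0,-0.095],"turn":[0,0,0]},
    {"dp":[0,0,-0.13],"turn":[0,0,0]},
    {"dp":[0,0,-0.145],"turn":[0,0,0]},
    {"dp":[0,0,-0.145],"turn":[0,0,0]}
  ]
}}

```text
time: 5.37
ee_pos: [551.6, 76.5, 154.1]
tool_rot: [[0.976, 0.216, 0.008], [0.216, -0.976, -0.001], [0.008, 0.002, -1.0]]
contact_force: [0.3, 0.2, -1.3]
gripper_width: 57.4
```

```bash
python3 -c "
from h import *
look('tin_red',145+28,'b3')
to(624,-227.4,135,90)"
```

```text
tin_red 0.64 [240. 204. 152. 230.] [567.8  81.1  73.1  57.9  12.7]
tin_red 0.41 [598. 164.  40. 106.] [619.7 -24.6  41.8  14.9  28.1]
t=5.47 pos [548.5  76.6 149.1] yaw 12.4 w 57.3 F [-0.1  1.2 -1.6]
dp [0.0082, 0.3132, 0.0141] turn [-0.0, 0.0, -77.6] dist 314
```

View pics/b3.png

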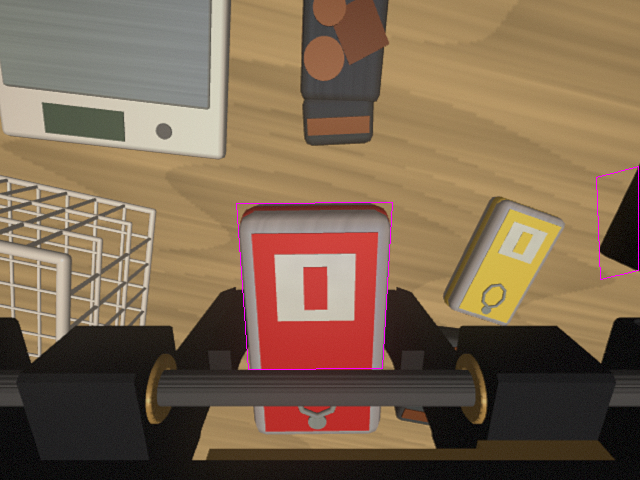

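Red is held squarely between the pads, with its tin from (240,204) to (392,432).

>>> {"api": "apply_moves", "payload": {
  "increments": [
    {"dp":[0.001,0.015,0.001],"turn":[0,0,-4]},
    {"dp":[0.002,0.045,0.003],"turn":[0,0,-11]},
    {"dp":[0.003,0.08,0.005],"turn":[0,0,-18]},
    {"dp":[0.004,0.115,0.006],"turn":[0,0,-25]},
    {"dp":[0.004,0.15,0.007],"turn":[0,0,-32]},
    {"dp":[0.005,0.185,0.008],"turn":[0,0,-39]},
    {"dp":[0.006,0.22,0.01],"turn":[0,0,-46]},
    {"dp":[0.007,0.255,0.012],"turn":[0,0,-53]},
    {"dp":[0.008,0.29,0.013],"turn":[0,0,-60]},
    {"dp":[0.008,0.31,0.014],"turn":[0,0,-67]}
  ]
}}

```text
time: 6.3
ee_pos: [622.1, -227.4, 131.8]
tool_rot: [[0.179, 0.984, -0.004], [0.984, -0.179, 0.001], [0.001, -0.004, -1.0]]
contact_force: [-0.5, 0.6, -1.1]
gripper_width: 57.7
```

```bash
python3 -c "
from h import *
to(624,-227.4,121.5,90)"
```

```text
t=6.30 pos [ 622.1 -227.4  131.8] yaw 79.7 w 57.7 F [-0.5  0.6 -1.1]
dp [0.0004, 0.0019, 0.0102] turn [-0.2, -0.1, -10.3] dist 10
```

>>> {"api": "apply_moves", "payload": {
  "increments": [
    {"dp":[0,0.001,0.006],"turn":[0,0,-6]},
    {"dp":[0,0.001,0.012],"turn":[0,0,-10.6]},
    {"dp":[0,0.001,0.012],"turn":[0,0,-10.6]},
    {"dp":[0,0.001,0.012],"turn":[0,0,-10.6]},
    {"dp":[0,0.001,0.012],"turn":[0,0,-10.6]}
  ]
}}

```text
time: 6.72
ee_pos: [623.6, -223.9, 122.0]
tool_rot: [[0.001, 1.0, -0.002], [1.0, -0.001, 0.001], [0.001, -0.002, -1.0]]
contact_force: [0.0, 0.5, -1.5]
gripper_width: 57.6
```

```bash
python3 -c "
from h import *
cv2.imwrite('pics/b4s.png',snapshot('scene')[150:400,50:370]); look('tin_red',116+28,'b4')
im=snapshot('top'); cv2.imwrite('pics/b4t.png',cv2.resize(im[180:300,300:460],(800,600)))
to(624,-227.4,121.5,90)"
```

```text
tin_red 0.68 [238. 200. 154. 234.] [ 623.7 -205.6   72.8   57.1  -89.2]
t=6.92 pos [ 624.6 -224.4  123.9] yaw 90.0 w 57.8 F [-0.6  0.1 -1.8]
dp [-0.003, -0.0006, 0.0024] turn [0.0, 0.0, 0.0] dist 4
```

View pics/b4.png

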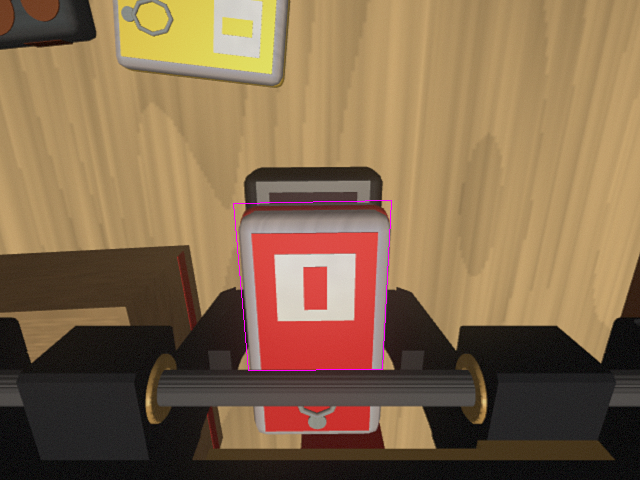

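View pics/b4t.png

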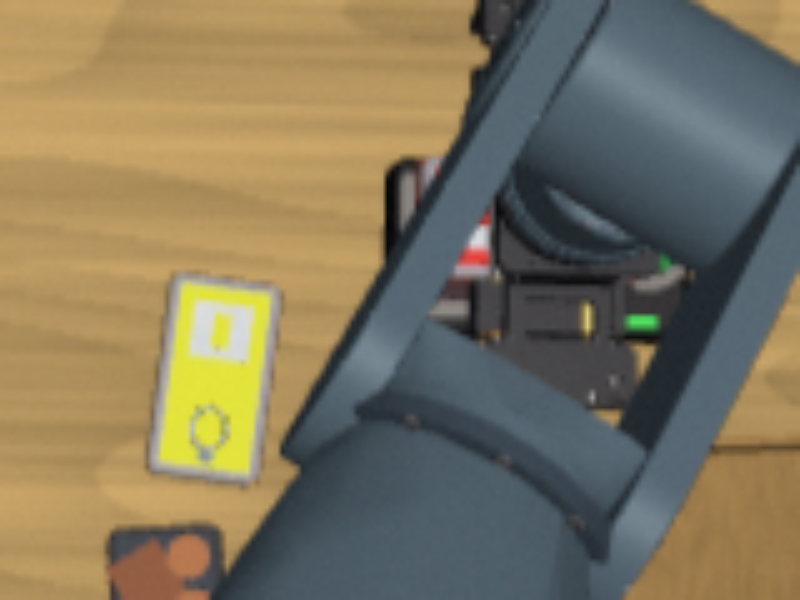

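View pics/b4s.png

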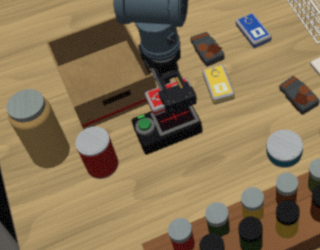

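Red is over the reader, and the reader frame (245–382) is symmetric about the tin. I'll trim by 3 mm and hold.

>>> {"api": "apply_moves", "payload": {
  "increments": [
    {"dp":[-0.003,0,0.002],"turn":[0,0,0]},
    {"dp":[-0.003,0,0.002],"turn":[0,0,0]},
    {"dp":[-0.003,0,0.002],"turn":[0,0,0]},
    {"dp":[-0.003,0,0.002],"turn":[0,0,0]},
    {"dp":[-0.003,0,0.002],"turn":[0,0,0]},
    {"dp":[-0.003,0,0.002],"turn":[0,0,0]},
    {"dp":[-0.003,0,0.002],"turn":[0,0,0]},
    {"dp":[-0.003,0,0.002],"turn":[0,0,0]},
    {"dp":[-0.003,0,0.002],"turn":[0,0,0]},
    {"dp":[-0.003,0,0.002],"turn":[0,0,0]}
  ]
}}

```text
time: 7.75
ee_pos: [624.5, -227.6, 121.7]
tool_rot: [[-0.001, 1.0, -0.0], [1.0, 0.001, 0.0], [0.0, -0.0, -1.0]]
contact_force: [-0.7, -0.4, -2.2]
gripper_width: 57.6
```

>>> {"api": "apply_moves", "payload": {
  "increments": [
    {"dp":[0,0,0],"turn":[0,0,0]},
    {"dp":[0,0,0],"turn":[0,0,0]},
    {"dp":[0,0,0],"turn":[0,0,0]},
    {"dp":[0,0,0],"turn":[0,0,0]},
    {"dp":[0,0,0],"turn":[0,0,0]},
    {"dp":[0,0,0],"turn":[0,0,0]},
    {"dp":[0,0,0],"turn":[0,0,0]},
    {"dp":[0,0,0],"turn":[0,0,0]},
    {"dp":[0,0,0],"turn":[0,0,0]},
    {"dp":[0,0,0],"turn":[0,0,0]}
  ]
}}

```text
time: 8.58
ee_pos: [624.4, -227.6, 121.7]
tool_rot: [[-0.001, 1.0, -0.0], [1.0, 0.001, 0.0], [0.0, -0.0, -1.0]]
contact_force: [-0.3, 0.8, -2.2]
gripper_width: 57.5
```

>>> {"api": "apply_moves", "payload": {
  "increments": [
    {"dp":[0,0,0],"turn":[0,0,0]},
    {"dp":[0,0,0],"turn":[0,0,0]},
    {"dp":[0,0,0],"turn":[0,0,0]},
    {"dp":[0,0,0],"turn":[0,0,0]},
    {"dp":[0,0,0],"turn":[0,0,0]},
    {"dp":[0,0,0],"turn":[0,0,0]},
    {"dp":[0,0,0],"turn":[0,0,0]},
    {"dp":[0,0,0],"turn":[0,0,0]},
    {"dp":[0,0,0],"turn":[0,0,0]},
    {"dp":[0,0,0],"turn":[0,0,0]}
  ]
}}

```text
time: 9.42
ee_pos: [624.5, -227.6, 121.7]
tool_rot: [[-0.001, 1.0, 0.0], [1.0, 0.001, 0.0], [0.0, 0.0, -1.0]]
contact_force: [-0.4, -0.1, -1.2]
gripper_width: 57.6
```

```bash
python3 -c "
from h import *
cv2.imwrite('pics/b5.png',snapshot('wrist'))
to(624,-227.4,200,40);to(410,270,200,0)"
```

```text
t=9.47 pos [ 624.5 -227.7  121.7] yaw 90.0 w 57.4 F [-0.3 -0.6 -1.7]
dp [0.0003, -0.0005, -0.0783] turn [0.0, -0.0, 50.0] dist 78
t=9.47 pos [ 624.5 -227.7  121.7] yaw 90.0 w 57.4 F [-0.3 -0.6 -1.7]
dp [0.4978, -0.2141, -0.0783] turn [0.0, -0.0, 90.0] dist 548
```

View pics/b5.png

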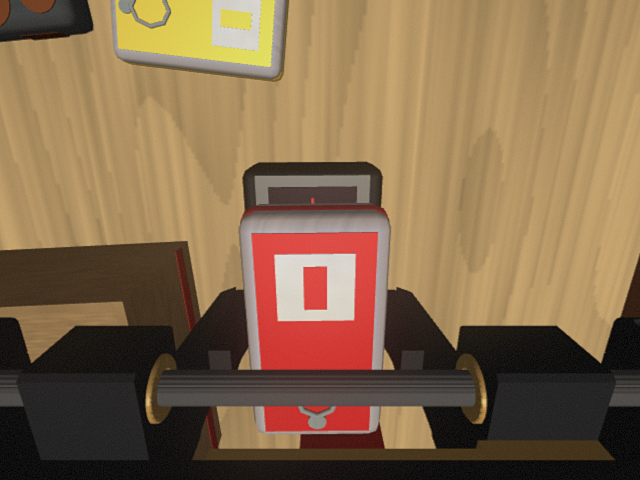

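```bash
python3 -c "
from h import *
P=ray('top',[(127.3,255.1),(219.7,258.7),(213.9,364.8),(120,361.1)],120);print(np.round(P,0),P.mean(0))
P=ray('top',[(403,269),(488,269),(493,362),(411,363)],100);print(np.round(P,0),P.mean(0))
to(415,318,200,90)"
```

```text
[[535. 429. 120.]
 [533. 209. 120.]
 [285. 212. 120.]
 [288. 431. 120.]] [410.32924696 320.38936002 120.        ]
[[ 521. -229.  100.]
 [ 526. -433.  100.]
 [ 306. -444.  100.]
 [ 299. -250.  100.]] [ 412.95288955 -338.72745968  100.        ]
t=9.47 pos [ 624.5 -227.7  121.7] yaw 90.0 w 57.4 F [-0.3 -0.6 -1.7]
dp [0.5458, -0.209, -0.0783] turn [0.0, 0.0, 0.0] dist 590
```

>>> {"api": "apply_moves", "payload": {
  "increments": [
    {"dp":[0,0,0],"turn":[0,0,0]},
    {"dp":[0,0,0],"turn":[0,0,0]},
    {"dp":[0,0,0],"turn":[0,0,0]},
    {"dp":[0,0,0],"turn":[0,0,0]},
    {"dp":[0,0,-0.015],"turn":[0,0,0]},
    {"dp":[0.014,-0.007,-0.045],"turn":[0,0,0]},
    {"dp":[0.045,-0.022,-0.07],"turn":[0,0,0]},
    {"dp":[0.08,-0.039,-0.078],"turn":[0,0,0]},
    {"dp":[0.115,-0.056,-0.078],"turn":[0,0,0]},
    {"dp":[0.15,-0.073,-0.078],"turn":[0,0,0]}
  ]
}}

```text
time: 10.3
ee_pos: [551.0, -76.7, 200.9]
tool_rot: [[-0.0, 1.0, 0.002], [1.0, 0.0, -0.001], [-0.001, 0.002, -1.0]]
contact_force: [0.7, 1.3, -1.9]
gripper_width: 57.8
```

```bash
python3 -c "
from h import *
to(358,320,200,90)"
```

```text
t=10.30 pos [551.  -76.7 200.9] yaw 90.0 w 57.8 F [ 0.7  1.3 -1.9]
dp [0.3967, -0.193, 0.0002] turn [0.1, 0.0, 0.0] dist 441
```

>>> {"api": "apply_moves", "payload": {
  "increments": [
    {"dp":[0.036,-0.0175,0],"turn":[0,0,0]},
    {"dp":[0.073,-0.0355,0],"turn":[0,0,0]},
    {"dp":[0.11,-0.0535,0],"turn":[0,0,0]},
    {"dp":[0.147,-0.0715,0],"turn":[0,0,0]},
    {"dp":[0.184,-0.0895,0],"turn":[0,0,0]},
    {"dp":[0.221,-0.1075,0],"turn":[0,0,0]},
    {"dp":[0.258,-0.1255,0],"turn":[0,0,0]},
    {"dp":[0.295,-0.1435,0],"turn":[0,0,0]},
    {"dp":[0.332,-0.1615,0],"turn":[0,0,0]},
    {"dp":[0.365,-0.178,0],"turn":[0,0,0]}
  ]
}}

```text
time: 11.13
ee_pos: [371.7, 289.1, 200.2]
tool_rot: [[-0.001, 1.0, 0.001], [1.0, 0.001, 0.001], [0.001, 0.001, -1.0]]
contact_force: [1.5, 0.5, -2.1]
gripper_width: 57.5
```

```bash
python3 -c "
from h import *
to(358,320,72,90)"
```

```text
t=11.13 pos [371.7 289.1 200.2] yaw 90.1 w 57.5 F [ 1.5  0.5 -2.1]
dp [0.0308, -0.0138, 0.1282] turn [0.1, -0.0, 0.1] dist 133
```

>>> {"api": "apply_moves", "payload": {
  "increments": [
    {"dp":[0.031,-0.014,0.01],"turn":[0,0,0]},
    {"dp":[0.031,-0.014,0.04],"turn":[0,0,0]},
    {"dp":[0.031,-0.014,0.075],"turn":[0,0,0]},
    {"dp":[0.031,-0.014,0.105],"turn":[0,0,0]},
    {"dp":[0.031,-0.014,0.125],"turn":[0,0,0]},
    {"dp":[0.031,-0.014,0.13],"turn":[0,0,0]},
    {"dp":[0.031,-0.014,0.13],"turn":[0,0,0]},
    {"dp":[0.031,-0.014,0.13],"turn":[0,0,0]}
  ]
}}

```text
time: 11.8
ee_pos: [359.8, 318.4, 70.6]
tool_rot: [[-0.001, 1.0, 0.001], [1.0, 0.001, 0.001], [0.001, 0.001, -1.0]]
contact_force: [0.0, -0.4, -1.0]
gripper_width: 57.5
```

>>> {"api": "apply_moves", "payload": {
  "increments": [
    {"dp":[0,0,0],"turn":[0,0,0]},
    {"dp":[0,0,0],"turn":[0,0,0]},
    {"dp":[0,0,0],"turn":[0,0,0]},
    {"dp":[0,0,0],"turn":[0,0,0]},
    {"dp":[0,0,-0.03],"turn":[0,0,0]},
    {"dp":[0,0,-0.07],"turn":[0,0,0]},
    {"dp":[0,0,-0.11],"turn":[0,0,0]},
    {"dp":[0,0,-0.13],"turn":[0,0,0]}
  ],
  "gripper": 0.55
}}

```text
time: 12.47
ee_pos: [360.8, 319.1, 204.9]
tool_rot: [[-0.001, 1.0, 0.006], [1.0, 0.001, 0.003], [0.003, 0.006, -1.0]]
contact_force: [0.4, 1.1, 0.8]
gripper_width: 68.4
```

```bash
cat >> h.py <<'E'
def topall():
    im=snapshot("top"); m=camera_model("top")
    for l in ("tin_red","tin_yellow","tin_green","tin_blue","dented_a"):
        for r in regions_of("top",l):
            if r["p"]>.3: print(l,round(r["p"],2),r["rect"],np.round(fit("top",r["mask"],28,m),1))
    return im
E
python3 -c "
from h import *
im=topall(); cv2.imwrite('pics/c1.png',im)
to(554,-86,170,-6.5)"
```

```text
tin_red 0.69 [159.7, 317.1, 45.9, 24.5] [362.1 310.2  97.6  57.1 -87.4]
tin_red 0.34 [65.4, 215.4, 53.7, 35.8] [600.8 557.8 150.4  68.9  77.6]
tin_yellow 0.76 [328.5, 234.2, 28.4, 39.6] [554.2 -87.1 101.6  54.7  -6.8]
tin_blue 0.73 [265.6, 282.9, 26.8, 44.0] [425.   72.2 104.2  61.2   3.6]
dented_a 0.86 [266.6, 185.0, 26.0, 45.7] [671.6  83.1 106.1  58.4   9.8]
dented_a 0.74 [318.3, 285.9, 25.6, 39.3] [427.6 -66.6 102.4  57.9   1.5]
dented_a 0.43 [461.0, 199.3, 41.5, 38.4] [ 653.5 -432.2  107.9   75.1  -62.2]
t=12.77 pos [358.1 317.6 198.2] yaw 90.0 w 68.3 F [ 0.6  0.  -0.7]
dp [-0.4038, 0.1957, 0.0282] turn [-0.0, 0.2, 96.5] dist 450
```

View pics/c1.png

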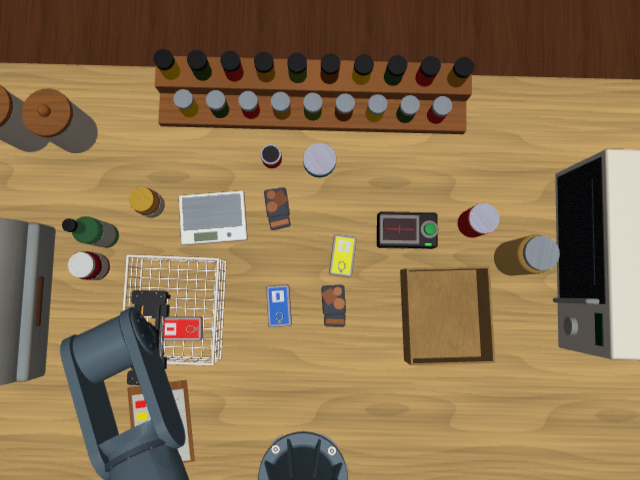

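Red lies flat in the basket at (182,328). Yellow and the others haven't moved.

>>> {"api": "apply_moves", "payload": {
  "increments": [
    {"dp":[-0.036,0.0175,0],"turn":[0,0,6]},
    {"dp":[-0.073,0.0355,0.005],"turn":[0,0,13]},
    {"dp":[-0.11,0.0535,0.008],"turn":[0,0,20]},
    {"dp":[-0.147,0.0715,0.01],"turn":[0,0,27]},
    {"dp":[-0.184,0.0895,0.015],"turn":[0,0,34]},
    {"dp":[-0.221,0.1075,0.02],"turn":[0,0,41]},
    {"dp":[-0.258,0.1255,0.024],"turn":[0,0,48]},
    {"dp":[-0.295,0.1435,0.028],"turn":[0,0,55]},
    {"dp":[-0.332,0.1615,0.028],"turn":[0,0,62]},
    {"dp":[-0.365,0.178,0.028],"turn":[0,0,69]}
  ],
  "gripper": 1
}}

```text
time: 13.6
ee_pos: [536.6, -48.9, 169.2]
tool_rot: [[0.936, 0.353, -0.004], [0.353, -0.936, 0.001], [-0.003, -0.002, -1.0]]
contact_force: [0.6, 0.6, 0.6]
gripper_width: 88.3
```

```bash
python3 -c "
from h import *
to(554,-86,170,-6.5)"
```

```text
t=13.60 pos [536.6 -48.9 169.2] yaw 20.6 w 88.3 F [0.6 0.6 0.6]
dp [0.0032, 0.0409, -0.0009] turn [-0.1, 0.2, 27.1] dist 41
```

>>> {"api": "apply_moves", "payload": {
  "increments": [
    {"dp":[0.003,0.03,0],"turn":[0,0,7]},
    {"dp":[0.003,0.04,0],"turn":[0,0,14]},
    {"dp":[0.003,0.04,0],"turn":[0,0,21]},
    {"dp":[0.003,0.04,0],"turn":[0,0,27.3]},
    {"dp":[0.003,0.04,0],"turn":[0,0,27.3]},
    {"dp":[0.003,0.04,0],"turn":[0,0,27.3]}
  ]
}}

```text
time: 14.1
ee_pos: [553.5, -82.7, 169.9]
tool_rot: [[0.994, -0.106, -0.003], [-0.106, -0.994, 0.001], [-0.003, -0.001, -1.0]]
contact_force: [0.0, 0.5, -0.2]
gripper_width: 88.0
```

```bash
python3 -c "
from h import *
f=look('tin_yellow',28,'c2')[0]
to(f[0],f[1],5,f[4])"
```

```text
tin_yellow 0.79 [288. 159.  69. 117.] [555.6 -85.7 103.6  57.   -6.2]
t=14.20 pos [553.9 -82.6 170.7] yaw -6.1 w 88.2 F [ 0.6 -0.3 -0.4]
dp [0.0023, 0.0031, 0.1657] turn [-0.0, 0.1, 0.1] dist 166
```

View pics/c2.png

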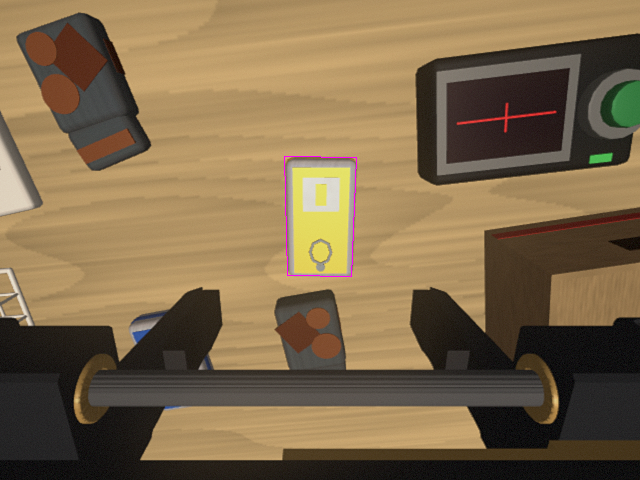

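Yellow is centred at (321,217), and the reader cross shows at (506,117).

>>> {"api": "apply_moves", "payload": {
  "increments": [
    {"dp":[0.002,0.003,0.04],"turn":[0,0,0]},
    {"dp":[0.002,0.003,0.08],"turn":[0,0,0]},
    {"dp":[0.002,0.003,0.115],"turn":[0,0,0]},
    {"dp":[0.002,0.003,0.14],"turn":[0,0,0]},
    {"dp":[0.002,0.003,0.155],"turn":[0,0,0]},
    {"dp":[0.002,0.003,0.162],"turn":[0,0,0]},
    {"dp":[0.002,0.003,0.166],"turn":[0,0,0]},
    {"dp":[0.002,0.003,0.166],"turn":[0,0,0]}
  ]
}}

```text
time: 14.87
ee_pos: [556.1, -86.0, 5.5]
tool_rot: [[0.994, -0.108, -0.0], [-0.108, -0.994, 0.0], [-0.0, -0.0, -1.0]]
contact_force: [0.1, -0.1, -0.4]
gripper_width: 88.2
```

>>> {"api": "apply_moves", "payload": {
  "increments": [
    {"dp":[0,0,0],"turn":[0,0,0]},
    {"dp":[0,0,0],"turn":[0,0,0]},
    {"dp":[0,0,0],"turn":[0,0,0]},
    {"dp":[0,0,0],"turn":[0,0,0]},
    {"dp":[0,0,0],"turn":[0,0,0]},
    {"dp":[0,0,0],"turn":[0,0,0]},
    {"dp":[0,0,0],"turn":[0,0,0]},
    {"dp":[0,0,0],"turn":[0,0,0]}
  ],
  "gripper": -1,
  "squeeze": 40
}}

```text
time: 15.53
ee_pos: [556.6, -86.4, 6.4]
tool_rot: [[0.994, -0.109, 0.001], [-0.109, -0.994, -0.0], [0.001, 0.0, -1.0]]
contact_force: [-1.1, 0.4, 6.0]
gripper_width: 57.7
```

>>> {"api": "apply_moves", "payload": {
  "increments": [
    {"dp":[0,0,-0.02],"turn":[0,0,0]},
    {"dp":[0,0,-0.055],"turn":[0,0,0]},
    {"dp":[0,0,-0.095],"turn":[0,0,0]},
    {"dp":[0,0,-0.13],"turn":[0,0,0]},
    {"dp":[0,0,-0.145],"turn":[0,0,0]},
    {"dp":[0,0,-0.145],"turn":[0,0,0]}
  ]
}}

```text
time: 16.03
ee_pos: [558.8, -87.1, 155.3]
tool_rot: [[0.994, -0.109, 0.008], [-0.109, -0.994, -0.003], [0.008, 0.002, -1.0]]
contact_force: [0.9, -0.1, -1.9]
gripper_width: 57.7
```

```bash
python3 -c "
from h import *
cv2.imwrite('pics/c3.png',snapshot('wrist'))
to(624,-227.4,126,90)"
```

```text
t=16.08 pos [557.2 -86.5 152.3] yaw -6.3 w 57.6 F [ 0.5  1.4 -1.2]
dp [0.0816, 0.1327, 0.0268] turn [0.2, -0.1, -96.3] dist 158
```

View pics/c3.png

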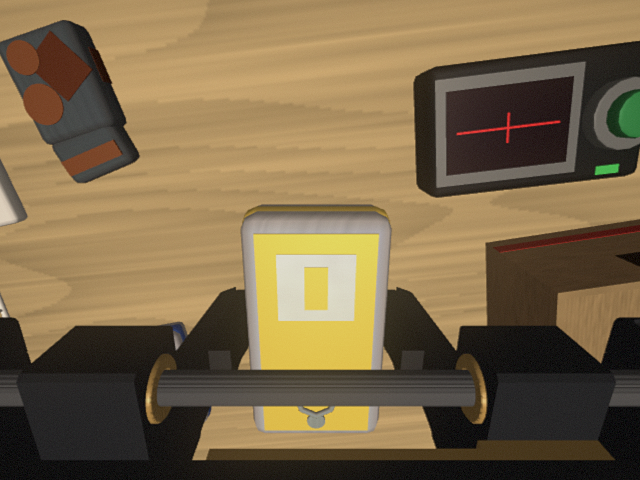

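Yellow is gripped squarely with the same offset that red had.

>>> {"api": "apply_moves", "payload": {
  "increments": [
    {"dp":[0.01,0.013,0],"turn":[0,0,-5]},
    {"dp":[0.02,0.033,0.003],"turn":[0,0,-12]},
    {"dp":[0.03,0.05,0.006],"turn":[0,0,-19]},
    {"dp":[0.04,0.066,0.01],"turn":[0,0,-26]},
    {"dp":[0.05,0.082,0.014],"turn":[0,0,-33]},
    {"dp":[0.06,0.098,0.018],"turn":[0,0,-40]},
    {"dp":[0.07,0.114,0.021],"turn":[0,0,-47]},
    {"dp":[0.077,0.124,0.024],"turn":[0,0,-54]},
    {"dp":[0.08,0.131,0.026],"turn":[0,0,-61]},
    {"dp":[0.081,0.133,0.026],"turn":[0,0,-68]}
  ]
}}

```text
time: 16.92
ee_pos: [620.4, -227.7, 120.2]
tool_rot: [[0.469, 0.883, -0.005], [0.883, -0.469, 0.003], [0.0, -0.006, -1.0]]
contact_force: [-1.1, -0.0, -1.8]
gripper_width: 58.1
```

```bash
python3 -c "
from h import *
to(624,-227.4,122.5,90)"
```

```text
t=16.92 pos [ 620.4 -227.7  120.2] yaw 62.0 w 58.1 F [-1.1 -0.  -1.8]
dp [0.0019, 0.003, -0.0024] turn [-0.3, -0.1, -28.0] dist 4
```

>>> {"api": "apply_moves", "payload": {
  "increments": [
    {"dp":[0.001,0.001,0],"turn":[0,0,-7]},
    {"dp":[0.001,0.001,0],"turn":[0,0,-14]},
    {"dp":[0.001,0.001,0],"turn":[0,0,-21]},
    {"dp":[0.001,0.001,0],"turn":[0,0,-28]},
    {"dp":[0.001,0.001,0],"turn":[0,0,-28]},
    {"dp":[0.001,0.001,0],"turn":[0,0,-28]},
    {"dp":[0.001,0.001,0],"turn":[0,0,-28]}
  ]
}}

```text
time: 17.5
ee_pos: [622.6, -226.3, 122.8]
tool_rot: [[0.008, 1.0, -0.002], [1.0, -0.008, 0.001], [0.001, -0.002, -1.0]]
contact_force: [-0.2, 0.4, -2.3]
gripper_width: 57.3
```

```bash
python3 -c "
from h import *
cv2.imwrite('pics/c4.png',snapshot('wrist'))
to(624,-227.4,122.5,90)"
```

```text
t=17.55 pos [ 622.9 -226.5  123.4] yaw 89.6 w 57.6 F [ 0.5  0.3 -1.2]
dp [-0.0009, 0.0011, 0.0009] turn [-0.1, -0.1, -0.4] dist 2
```

View pics/c4.png

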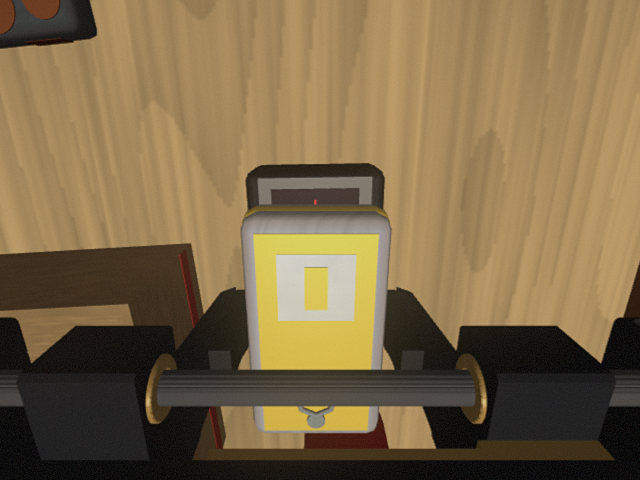

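Yellow is over the glass, symmetric with the reader frame (247–384). I'll trim and hold.

>>> {"api": "apply_moves", "payload": {
  "increments": [
    {"dp":[-0.001,0.001,0.001],"turn":[0,0,-0.4]},
    {"dp":[-0.001,0.001,0.001],"turn":[0,0,-0.4]},
    {"dp":[-0.001,0.001,0.001],"turn":[0,0,-0.4]},
    {"dp":[-0.001,0.001,0.001],"turn":[0,0,-0.4]},
    {"dp":[-0.001,0.001,0.001],"turn":[0,0,-0.4]},
    {"dp":[-0.001,0.001,0.001],"turn":[0,0,-0.4]},
    {"dp":[-0.001,0.001,0.001],"turn":[0,0,-0.4]},
    {"dp":[-0.001,0.001,0.001],"turn":[0,0,-0.4]},
    {"dp":[-0.001,0.001,0.001],"turn":[0,0,-0.4]},
    {"dp":[-0.001,0.001,0.001],"turn":[0,0,-0.4]}
  ]
}}

```text
time: 18.38
ee_pos: [624.5, -227.8, 123.7]
tool_rot: [[-0.002, 1.0, 0.0], [1.0, 0.002, -0.0], [-0.0, 0.0, -1.0]]
contact_force: [-0.1, -0.4, -1.2]
gripper_width: 57.9
```

>>> {"api": "apply_moves", "payload": {
  "increments": [
    {"dp":[0,0,0],"turn":[0,0,0]},
    {"dp":[0,0,0],"turn":[0,0,0]},
    {"dp":[0,0,0],"turn":[0,0,0]},
    {"dp":[0,0,0],"turn":[0,0,0]},
    {"dp":[0,0,0],"turn":[0,0,0]},
    {"dp":[0,0,0],"turn":[0,0,0]},
    {"dp":[0,0,0],"turn":[0,0,0]},
    {"dp":[0,0,0],"turn":[0,0,0]},
    {"dp":[0,0,0],"turn":[0,0,0]},
    {"dp":[0,0,0],"turn":[0,0,0]}
  ]
}}

```text
time: 19.22
ee_pos: [624.5, -227.8, 123.7]
tool_rot: [[-0.002, 1.0, -0.0], [1.0, 0.002, -0.0], [-0.0, -0.0, -1.0]]
contact_force: [0.4, -0.9, -1.7]
gripper_width: 57.7
```

>>> {"api": "apply_moves", "payload": {
  "increments": [
    {"dp":[0,0,0],"turn":[0,0,0]},
    {"dp":[0,0,0],"turn":[0,0,0]},
    {"dp":[0,0,0],"turn":[0,0,0]},
    {"dp":[0,0,0],"turn":[0,0,0]},
    {"dp":[0,0,0],"turn":[0,0,0]},
    {"dp":[0,0,0],"turn":[0,0,0]},
    {"dp":[0,0,0],"turn":[0,0,0]},
    {"dp":[0,0,0],"turn":[0,0,0]},
    {"dp":[0,0,0],"turn":[0,0,0]},
    {"dp":[0,0,0],"turn":[0,0,0]}
  ]
}}

```text
time: 20.05
ee_pos: [624.5, -227.8, 123.7]
tool_rot: [[-0.003, 1.0, 0.0], [1.0, 0.003, -0.0], [-0.0, 0.0, -1.0]]
contact_force: [-0.0, 0.1, -1.3]
gripper_width: 57.8
```

```bash
python3 -c "
from h import *
cv2.imwrite('pics/c5.png',snapshot('wrist'))
to(425,322,200,90)"
```

```text
t=20.10 pos [ 624.5 -227.8  123.7] yaw 90.1 w 57.8 F [ 0.2  0.1 -1.3]
dp [0.5503, -0.1981, -0.0763] turn [0.0, 0.0, 0.1] dist 590
```

View pics/c5.png

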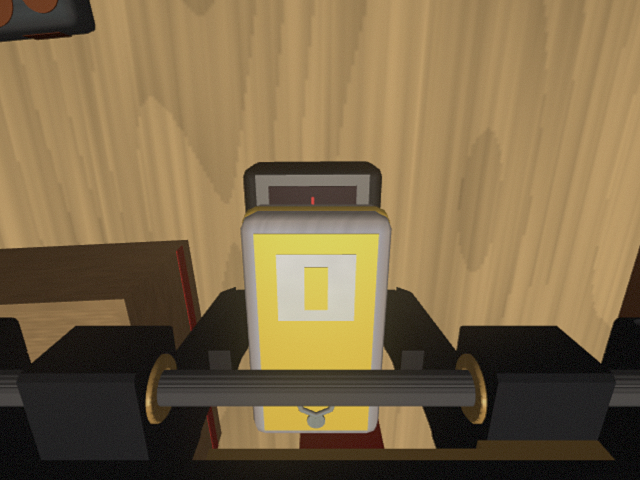

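>>> {"api": "apply_moves", "payload": {
  "increments": [
    {"dp":[0,0,0],"turn":[0,0,0]},
    {"dp":[0,0,0],"turn":[0,0,0]},
    {"dp":[0,0,0],"turn":[0,0,0]},
    {"dp":[0,0,-0.015],"turn":[0,0,0]},
    {"dp":[0.014,-0.004,-0.045],"turn":[0,0,0]},
    {"dp":[0.045,-0.013,-0.07],"turn":[0,0,0]},
    {"dp":[0.082,-0.024,-0.076],"turn":[0,0,0]},
    {"dp":[0.12,-0.035,-0.076],"turn":[0,0,0]},
    {"dp":[0.158,-0.046,-0.076],"turn":[0,0,0]},
    {"dp":[0.196,-0.057,-0.076],"turn":[0,0,0]}
  ]
}}

```text
time: 20.93
ee_pos: [566.4, -30.5, 200.2]
tool_rot: [[-0.002, 1.0, 0.001], [1.0, 0.002, -0.0], [-0.0, 0.001, -1.0]]
contact_force: [0.7, -0.4, -1.0]
gripper_width: 57.4
```

>>> {"api": "apply_moves", "payload": {
  "increments": [
    {"dp":[0.038,-0.011,0],"turn":[0,0,0]},
    {"dp":[0.076,-0.022,0],"turn":[0,0,0]},
    {"dp":[0.114,-0.033,0],"turn":[0,0,0]},
    {"dp":[0.152,-0.044,0],"turn":[0,0,0]},
    {"dp":[0.19,-0.055,0],"turn":[0,0,0]},
    {"dp":[0.228,-0.066,0],"turn":[0,0,0]},
    {"dp":[0.266,-0.077,0],"turn":[0,0,0]},
    {"dp":[0.304,-0.088,0],"turn":[0,0,0]},
    {"dp":[0.335,-0.098,0],"turn":[0,0,0]},
    {"dp":[0.352,-0.105,0],"turn":[0,0,0]}
  ]
}}

```text
time: 21.77
ee_pos: [459.7, 323.1, 200.0]
tool_rot: [[-0.005, 1.0, 0.0], [1.0, 0.005, 0.001], [0.001, 0.0, -1.0]]
contact_force: [-0.2, -0.3, -1.9]
gripper_width: 57.7
```

```bash
python3 -c "
from h import *
to(462,322,72,90)"
```

```text
t=21.77 pos [459.7 323.1 200. ] yaw 90.3 w 57.7 F [-0.2 -0.3 -1.9]
dp [-0.0012, 0.0023, 0.128] turn [0.0, -0.1, 0.3] dist 128
```

>>> {"api": "apply_moves", "payload": {
  "increments": [
    {"dp":[0,0.002,0.01],"turn":[0,0,0]},
    {"dp":[0,0.002,0.04],"turn":[0,0,0]},
    {"dp":[0,0.002,0.075],"turn":[0,0,0]},
    {"dp":[0,0.002,0.105],"turn":[0,0,0]},
    {"dp":[0,0.002,0.124],"turn":[0,0,0]},
    {"dp":[0,0.002,0.128],"turn":[0,0,0]},
    {"dp":[0,0.002,0.128],"turn":[0,0,0]}
  ]
}}

```text
time: 22.35
ee_pos: [462.3, 318.5, 69.9]
tool_rot: [[-0.002, 1.0, -0.003], [1.0, 0.002, -0.002], [-0.002, -0.003, -1.0]]
contact_force: [-0.2, 0.2, -2.3]
gripper_width: 57.8
```

>>> {"api": "apply_moves", "payload": {
  "increments": [
    {"dp":[0,0,0],"turn":[0,0,0]},
    {"dp":[0,0,0],"turn":[0,0,0]},
    {"dp":[0,0,0],"turn":[0,0,0]},
    {"dp":[0,0,0],"turn":[0,0,0]},
    {"dp":[0,0,-0.03],"turn":[0,0,0]},
    {"dp":[0,0,-0.07],"turn":[0,0,0]},
    {"dp":[0,0,-0.11],"turn":[0,0,0]},
    {"dp":[0,0,-0.13],"turn":[0,0,0]}
  ],
  "gripper": 0.55
}}

```text
time: 23.02
ee_pos: [465.2, 320.8, 207.8]
tool_rot: [[-0.003, 1.0, 0.007], [1.0, 0.003, 0.003], [0.003, 0.007, -1.0]]
contact_force: [0.7, 0.2, 0.5]
gripper_width: 67.9
```

```bash
python3 -c "
from h import *
im=topall(); cv2.imwrite('pics/d1.png',im)
cv2.imwrite('pics/d1s.png',snapshot('scene'))
to(422,70,170,5)"
```

```text
tin_red 0.81 [167.1, 314.1, 37.0, 27.3] [363.6 304.1  90.2  59.6 -87.4]
tin_red 0.44 [164.9, 271.4, 40.8, 25.5] [467.7 310.5  98.3  57.8 -88.5]
tin_yellow 0.9 [161.9, 274.4, 42.4, 24.6] [467.7 310.6  98.5  57.8 -88.5]
tin_yellow 0.74 [118.7, 256.4, 106.4, 108.9] [408.5 275.8 269.1 137.5   1.5]
tin_green 0.66 [66.7, 249.9, 40.2, 23.6] [530.5 563.1  91.   36.6 -78.1]
tin_blue 0.9 [267.7, 283.5, 24.6, 44.6] [424.5  73.1 103.   58.    3.5]
tin_blue 0.5 [397.0, 267.8, 96.4, 100.2] [ 411.6 -352.1  246.4  232.8    3.1]
tin_blue 0.4 [129.1, 186.7, 34.7, 29.9] [678.6 417.9  92.8  68.7  66.8]
dented_a 0.92 [263.6, 188.0, 24.1, 41.1] [673.3  82.5 103.5  56.3  12.9]
dented_a 0.56 [321.5, 285.1, 21.9, 39.7] [427.7 -67.  104.8  57.8   4.9]
t=23.37 pos [462.1 319.3 199.9] yaw 90.1 w 68.2 F [ 0.8 -0.1 -0.5]
dp [-0.2492, -0.0406, 0.0303] turn [-0.1, 0.2, 85.1] dist 254
```

View pics/d1.png

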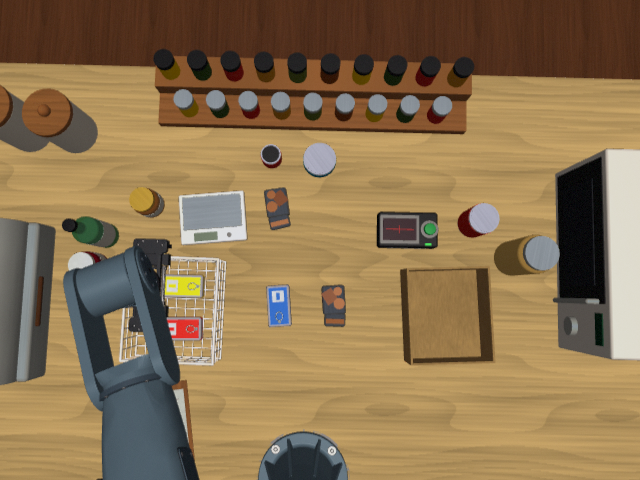

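View pics/d1s.png

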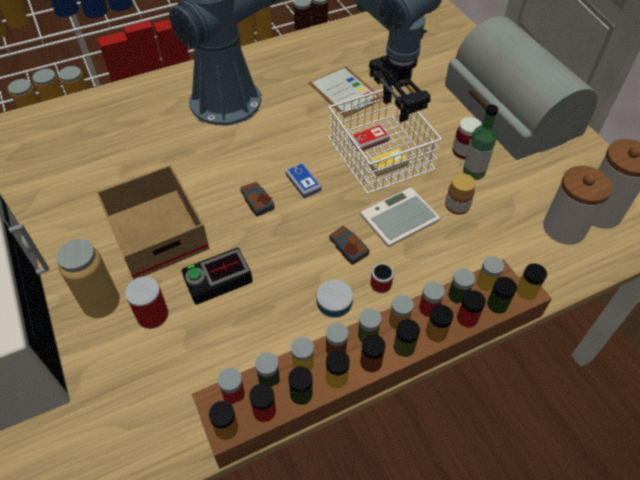

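Yellow (184,287) and red (184,328) are both flat in the basket. No green tin shows in either view, so blue (279,306) is next.

>>> {"api": "apply_moves", "payload": {
  "increments": [
    {"dp":[-0.02,-0.003,0],"turn":[0,0,5]},
    {"dp":[-0.05,-0.008,0],"turn":[0,0,12]},
    {"dp":[-0.08,-0.013,0],"turn":[0,0,19]},
    {"dp":[-0.11,-0.018,0.005],"turn":[0,0,26]},
    {"dp":[-0.14,-0.023,0.01],"turn":[0,0,33]},
    {"dp":[-0.17,-0.028,0.015],"turn":[0,0,40]},
    {"dp":[-0.2,-0.033,0.02],"turn":[0,0,47]},
    {"dp":[-0.225,-0.037,0.025],"turn":[0,0,54]},
    {"dp":[-0.24,-0.04,0.028],"turn":[0,0,61]},
    {"dp":[-0.249,-0.041,0.03],"turn":[0,0,68]}
  ],
  "gripper": 1
}}

```text
time: 24.2
ee_pos: [421.1, 69.1, 169.8]
tool_rot: [[0.929, 0.37, -0.004], [0.37, -0.929, 0.0], [-0.003, -0.001, -1.0]]
contact_force: [-0.2, 0.4, 0.1]
gripper_width: 87.8
```

```bash
python3 -c "
from h import *
to(422,70,170,5)"
```

```text
t=24.20 pos [421.1  69.1 169.8] yaw 21.7 w 87.8 F [-0.2  0.4  0.1]
dp [0.0012, -0.0005, -0.0002] turn [-0.1, 0.2, 16.7] dist 1
```

>>> {"api": "apply_moves", "payload": {
  "increments": [
    {"dp":[0,0,0],"turn":[0,0,7]},
    {"dp":[0,0,0],"turn":[0,0,14]},
    {"dp":[0,0,0],"turn":[0,0,17]},
    {"dp":[0,0,0],"turn":[0,0,17]},
    {"dp":[0,0,0],"turn":[0,0,17]}
  ]
}}

```text
time: 24.62
ee_pos: [422.0, 70.8, 170.6]
tool_rot: [[0.996, 0.092, -0.002], [0.092, -0.996, 0.0], [-0.002, -0.0, -1.0]]
contact_force: [-0.1, -0.1, -0.6]
gripper_width: 88.2
```

```bash
python3 -c "
from h import *
f=look('tin_blue',28,'d2')[0]
to(f[0],f[1],5,f[4])"
```

```text
tin_blue 0.96 [276. 156.  73. 119.] [424.7  74.3 102.8  57.6   5.3]
t=24.72 pos [422.3  70.8 171. ] yaw 5.2 w 88.3 F [-0.8  0.1 -0.6]
dp [0.0029, -0.0033, 0.166] turn [-0.0, 0.1, -0.0] dist 166
```

View pics/d2.png

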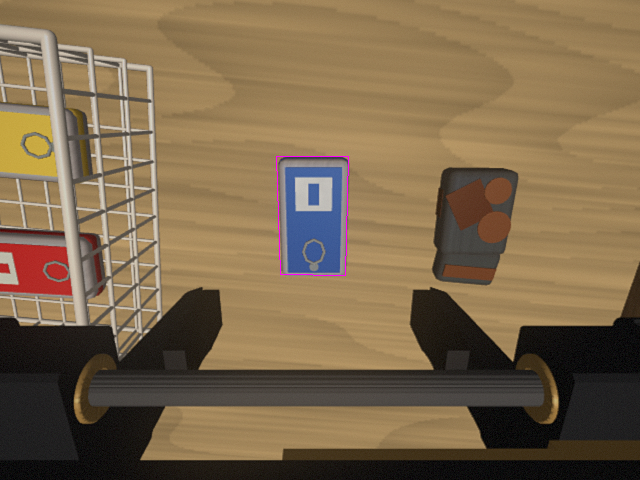

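Blue is centred at (313,215).

>>> {"api": "apply_moves", "payload": {
  "increments": [
    {"dp":[0.003,-0.003,0.04],"turn":[0,0,0]},
    {"dp":[0.003,-0.003,0.08],"turn":[0,0,0]},
    {"dp":[0.003,-0.003,0.115],"turn":[0,0,0]},
    {"dp":[0.003,-0.003,0.14],"turn":[0,0,0]},
    {"dp":[0.003,-0.003,0.155],"turn":[0,0,0]},
    {"dp":[0.003,-0.003,0.162],"turn":[0,0,0]},
    {"dp":[0.003,-0.003,0.166],"turn":[0,0,0]},
    {"dp":[0.003,-0.003,0.166],"turn":[0,0,0]}
  ]
}}

```text
time: 25.38
ee_pos: [425.4, 74.0, 5.4]
tool_rot: [[0.996, 0.09, -0.001], [0.09, -0.996, 0.0], [-0.001, -0.0, -1.0]]
contact_force: [0.7, -0.4, 0.4]
gripper_width: 87.7
```

>>> {"api": "apply_moves", "payload": {
  "increments": [
    {"dp":[0,0,0],"turn":[0,0,0]},
    {"dp":[0,0,0],"turn":[0,0,0]},
    {"dp":[0,0,0],"turn":[0,0,0]},
    {"dp":[0,0,0],"turn":[0,0,0]},
    {"dp":[0,0,0],"turn":[0,0,0]},
    {"dp":[0,0,0],"turn":[0,0,0]},
    {"dp":[0,0,0],"turn":[0,0,0]},
    {"dp":[0,0,0],"turn":[0,0,0]}
  ],
  "gripper": -1,
  "squeeze": 40
}}

```text
time: 26.05
ee_pos: [426.1, 73.9, 6.3]
tool_rot: [[0.996, 0.09, 0.001], [0.09, -0.996, -0.0], [0.001, 0.0, -1.0]]
contact_force: [-1.1, -0.6, 7.5]
gripper_width: 57.7
```

>>> {"api": "apply_moves", "payload": {
  "increments": [
    {"dp":[0,0,-0.02],"turn":[0,0,0]},
    {"dp":[0,0,-0.055],"turn":[0,0,0]},
    {"dp":[0,0,-0.095],"turn":[0,0,0]},
    {"dp":[0,0,-0.13],"turn":[0,0,0]},
    {"dp":[0,0,-0.145],"turn":[0,0,0]},
    {"dp":[0,0,-0.145],"turn":[0,0,0]}
  ]
}}

```text
time: 26.55
ee_pos: [428.3, 73.8, 154.7]
tool_rot: [[0.996, 0.09, 0.008], [0.09, -0.996, -0.001], [0.008, 0.001, -1.0]]
contact_force: [1.7, 0.6, -1.7]
gripper_width: 57.9
```

```bash
python3 -c "
from h import *
cv2.imwrite('pics/d3.png',snapshot('wrist'))
to(624,-227.4,126,90)"
```

```text
t=26.60 pos [426.7  73.9 152.1] yaw 5.2 w 57.3 F [-0.3 -0.6 -1.1]
dp [0.1694, 0.3178, 0.0271] turn [0.2, -0.2, -84.8] dist 361
```

View pics/d3.png

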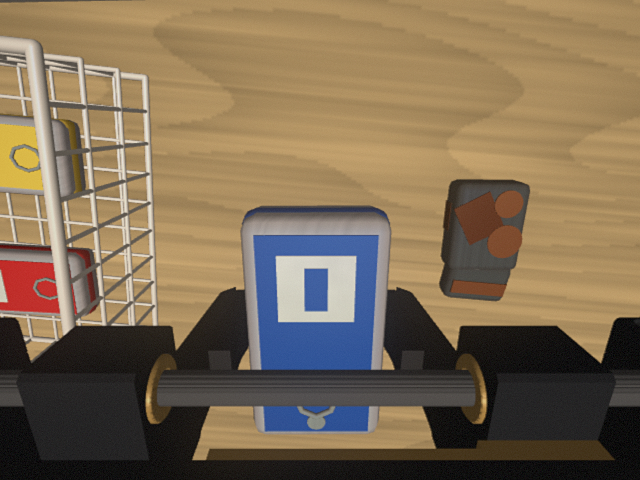

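Blue is gripped squarely.

>>> {"api": "apply_moves", "payload": {
  "increments": [
    {"dp":[0.008,0.015,0],"turn":[0,0,-5]},
    {"dp":[0.025,0.047,0.001],"turn":[0,0,-12]},
    {"dp":[0.042,0.079,0.002],"turn":[0,0,-19]},
    {"dp":[0.059,0.111,0.004],"turn":[0,0,-26]},
    {"dp":[0.076,0.143,0.008],"turn":[0,0,-33]},
    {"dp":[0.093,0.175,0.012],"turn":[0,0,-40]},
    {"dp":[0.11,0.207,0.015],"turn":[0,0,-47]},
    {"dp":[0.127,0.239,0.018],"turn":[0,0,-54]},
    {"dp":[0.144,0.271,0.022],"turn":[0,0,-61]},
    {"dp":[0.158,0.297,0.025],"turn":[0,0,-68]}
  ]
}}

```text
time: 27.43
ee_pos: [608.8, -209.3, 121.6]
tool_rot: [[0.285, 0.958, -0.004], [0.958, -0.285, 0.002], [0.001, -0.004, -1.0]]
contact_force: [0.1, 0.6, -0.3]
gripper_width: 58.0
```

```bash
python3 -c "
from h import *
to(624,-227.4,123,90)"
```

```text
t=27.43 pos [ 608.8 -209.3  121.6] yaw 73.4 w 58.0 F [ 0.1  0.6 -0.3]
dp [-0.013, 0.0198, -0.0015] turn [-0.2, -0.1, -16.6] dist 24
```

>>> {"api": "apply_moves", "payload": {
  "increments": [
    {"dp":[-0.008,0.011,0],"turn":[0,0,-7]},
    {"dp":[-0.012,0.018,0],"turn":[0,0,-14]},
    {"dp":[-0.013,0.018,0],"turn":[0,0,-16.8]},
    {"dp":[-0.013,0.018,0],"turn":[0,0,-16.8]},
    {"dp":[-0.013,0.018,0],"turn":[0,0,-16.8]},
    {"dp":[-0.013,0.018,0],"turn":[0,0,-16.8]}
  ]
}}

```text
time: 27.93
ee_pos: [621.9, -224.5, 123.7]
tool_rot: [[0.003, 1.0, -0.003], [1.0, -0.003, 0.002], [0.002, -0.003, -1.0]]
contact_force: [1.0, 0.3, -1.6]
gripper_width: 57.9
```

```bash
python3 -c "
from h import *
cv2.imwrite('pics/d4.png',snapshot('wrist'))
to(624,-227.4,122.5,90)"
```

```text
t=27.98 pos [ 622.2 -224.6  124.3] yaw 89.9 w 58.2 F [ 0.1 -0.4 -1. ]
dp [-0.0028, 0.0018, 0.0018] turn [-0.1, -0.1, -0.1] dist 4
```

View pics/d4.png

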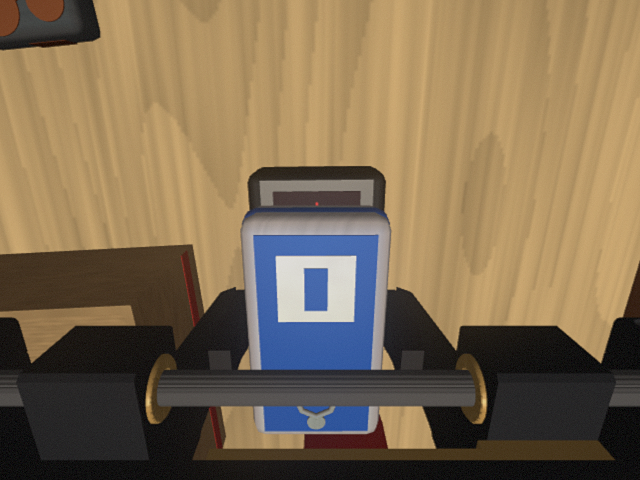

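Blue is over the glass, also symmetric (248–385). I'll trim and hold.

>>> {"api": "apply_moves", "payload": {
  "increments": [
    {"dp":[-0.002,0.001,0.003],"turn":[0,0,0]},
    {"dp":[-0.002,0.001,0.003],"turn":[0,0,0]},
    {"dp":[-0.002,0.001,0.003],"turn":[0,0,0]},
    {"dp":[-0.002,0.001,0.003],"turn":[0,0,0]},
    {"dp":[-0.002,0.001,0.003],"turn":[0,0,0]},
    {"dp":[-0.002,0.001,0.003],"turn":[0,0,0]},
    {"dp":[-0.002,0.001,0.003],"turn":[0,0,0]},
    {"dp":[-0.002,0.001,0.003],"turn":[0,0,0]},
    {"dp":[-0.002,0.001,0.003],"turn":[0,0,0]},
    {"dp":[-0.002,0.001,0.003],"turn":[0,0,0]}
  ]
}}

```text
time: 28.82
ee_pos: [623.9, -227.4, 122.7]
tool_rot: [[0.001, 1.0, 0.0], [1.0, -0.001, -0.0], [-0.0, 0.0, -1.0]]
contact_force: [0.8, 0.4, -2.1]
gripper_width: 57.7
```

>>> {"api": "apply_moves", "payload": {
  "increments": [
    {"dp":[0,0,0],"turn":[0,0,0]},
    {"dp":[0,0,0],"turn":[0,0,0]},
    {"dp":[0,0,0],"turn":[0,0,0]},
    {"dp":[0,0,0],"turn":[0,0,0]},
    {"dp":[0,0,0],"turn":[0,0,0]},
    {"dp":[0,0,0],"turn":[0,0,0]},
    {"dp":[0,0,0],"turn":[0,0,0]},
    {"dp":[0,0,0],"turn":[0,0,0]},
    {"dp":[0,0,0],"turn":[0,0,0]},
    {"dp":[0,0,0],"turn":[0,0,0]}
  ]
}}

```text
time: 29.65
ee_pos: [623.9, -227.3, 122.7]
tool_rot: [[0.001, 1.0, 0.0], [1.0, -0.001, 0.0], [0.0, 0.0, -1.0]]
contact_force: [-0.1, 0.0, -1.1]
gripper_width: 57.8
```

>>> {"api": "apply_moves", "payload": {
  "increments": [
    {"dp":[0,0,0],"turn":[0,0,0]},
    {"dp":[0,0,0],"turn":[0,0,0]},
    {"dp":[0,0,0],"turn":[0,0,0]},
    {"dp":[0,0,0],"turn":[0,0,0]},
    {"dp":[0,0,0],"turn":[0,0,0]},
    {"dp":[0,0,0],"turn":[0,0,0]},
    {"dp":[0,0,0],"turn":[0,0,0]},
    {"dp":[0,0,0],"turn":[0,0,0]},
    {"dp":[0,0,0],"turn":[0,0,0]},
    {"dp":[0,0,0],"turn":[0,0,0]}
  ]
}}

```text
time: 30.48
ee_pos: [623.9, -227.4, 122.7]
tool_rot: [[0.001, 1.0, -0.0], [1.0, -0.001, -0.0], [-0.0, -0.0, -1.0]]
contact_force: [-0.2, -0.7, -1.2]
gripper_width: 57.9
```

```bash
python3 -c "
from h import *
cv2.imwrite('pics/d5.png',snapshot('wrist'))
to(411,330,200,90)"
```

```text
t=30.53 pos [ 623.9 -227.4  122.7] yaw 89.9 w 57.6 F [ 0.1  0.7 -0.8]
dp [0.5572, -0.2135, -0.0773] turn [0.0, 0.0, -0.1] dist 602
```

View pics/d5.png

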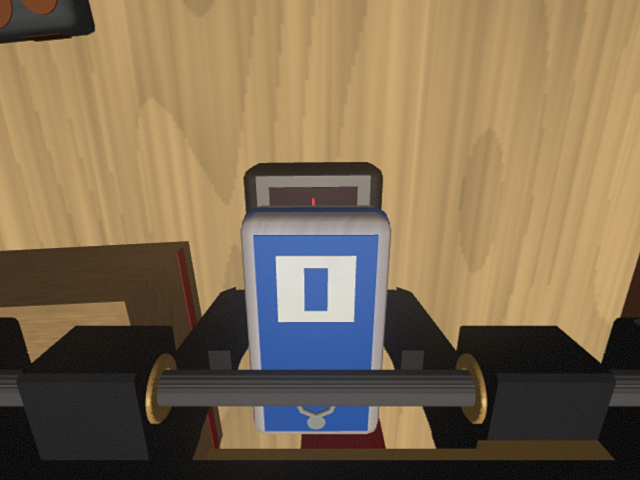

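>>> {"api": "apply_moves", "payload": {
  "increments": [
    {"dp":[0,0,0],"turn":[0,0,0]},
    {"dp":[0,0,0],"turn":[0,0,0]},
    {"dp":[0,0,0],"turn":[0,0,0]},
    {"dp":[0,0,-0.015],"turn":[0,0,0]},
    {"dp":[0.014,-0.005,-0.045],"turn":[0,0,0]},
    {"dp":[0.045,-0.017,-0.07],"turn":[0,0,0]},
    {"dp":[0.08,-0.031,-0.077],"turn":[0,0,0]},
    {"dp":[0.117,-0.045,-0.077],"turn":[0,0,0]},
    {"dp":[0.154,-0.059,-0.077],"turn":[0,0,0]},
    {"dp":[0.191,-0.073,-0.077],"turn":[0,0,0]}
  ]
}}

```text
time: 31.37
ee_pos: [550.4, -34.9, 200.2]
tool_rot: [[0.002, 1.0, 0.001], [1.0, -0.002, -0.0], [-0.0, 0.001, -1.0]]
contact_force: [0.3, 0.7, -0.6]
gripper_width: 58.1
```

>>> {"api": "apply_moves", "payload": {
  "increments": [
    {"dp":[0.037,-0.0145,0],"turn":[0,0,0]},
    {"dp":[0.074,-0.029,0],"turn":[0,0,0]},
    {"dp":[0.111,-0.0435,0],"turn":[0,0,0]},
    {"dp":[0.148,-0.058,0],"turn":[0,0,0]},
    {"dp":[0.185,-0.0725,0],"turn":[0,0,0]},
    {"dp":[0.222,-0.087,0],"turn":[0,0,0]},
    {"dp":[0.259,-0.1015,0],"turn":[0,0,0]},
    {"dp":[0.296,-0.116,0],"turn":[0,0,0]},
    {"dp":[0.333,-0.131,0],"turn":[0,0,0]},
    {"dp":[0.356,-0.14,0],"turn":[0,0,0]}
  ]
}}

```text
time: 32.2
ee_pos: [409.6, 322.8, 200.1]
tool_rot: [[-0.001, 1.0, 0.0], [1.0, 0.001, 0.001], [0.001, 0.0, -1.0]]
contact_force: [1.0, -0.6, -1.4]
gripper_width: 58.1
```

```bash
python3 -c "
from h import *
to(411,322,65,90)"
```

```text
t=32.20 pos [409.6 322.8 200.1] yaw 90.1 w 58.1 F [ 1.  -0.6 -1.4]
dp [-0.001, 0.0013, 0.1351] turn [0.0, -0.1, 0.1] dist 135
```

>>> {"api": "apply_moves", "payload": {
  "increments": [
    {"dp":[0,0.001,0.01],"turn":[0,0,0]},
    {"dp":[0,0.001,0.04],"turn":[0,0,0]},
    {"dp":[0,0.001,0.075],"turn":[0,0,0]},
    {"dp":[0,0.001,0.105],"turn":[0,0,0]},
    {"dp":[0,0.001,0.127],"turn":[0,0,0]},
    {"dp":[0,0.001,0.134],"turn":[0,0,0]},
    {"dp":[0,0.001,0.134],"turn":[0,0,0]},
    {"dp":[0,0.001,0.134],"turn":[0,0,0]}
  ]
}}

```text
time: 32.87
ee_pos: [413.1, 319.7, 66.3]
tool_rot: [[0.001, 1.0, 0.0], [1.0, -0.001, 0.0], [0.0, 0.0, -1.0]]
contact_force: [1.5, 0.7, -1.9]
gripper_width: 57.9
```

>>> {"api": "apply_moves", "payload": {
  "increments": [
    {"dp":[0,0,0],"turn":[0,0,0]},
    {"dp":[0,0,0],"turn":[0,0,0]},
    {"dp":[0,0,0],"turn":[0,0,0]},
    {"dp":[0,0,0],"turn":[0,0,0]},
    {"dp":[0,0,-0.03],"turn":[0,0,0]},
    {"dp":[0,0,-0.07],"turn":[0,0,0]},
    {"dp":[0,0,-0.11],"turn":[0,0,0]},
    {"dp":[0,0,-0.135],"turn":[0,0,0]}
  ],
  "gripper": 0.55
}}

```text
time: 33.53
ee_pos: [413.7, 320.6, 205.3]
tool_rot: [[0.001, 1.0, 0.005], [1.0, -0.001, 0.002], [0.002, 0.005, -1.0]]
contact_force: [1.2, 0.2, -0.3]
gripper_width: 68.5
```

```bash
python3 -c "
from h import *
im=topall(); cv2.imwrite('pics/e1.png',im)
cv2.imwrite('pics/e1s.png',snapshot('scene'))
to(669,82,170,10)"
```

```text
tin_red 0.96 [162.1, 316.4, 44.3, 25.2] [359.5 306.7  97.8  54.3 -85.3]
tin_yellow 0.65 [165.7, 271.3, 39.2, 25.3] [470.5 308.8  94.5  55.2  89.4]
tin_blue 0.67 [166.0, 295.7, 36.5, 24.1] [415.1 311.9  90.9  57.4 -88.5]
dented_a 0.88 [263.8, 185.6, 27.2, 44.7] [670.8  81.7 108.3  61.3  10. ]
dented_a 0.79 [322.0, 283.7, 22.7, 42.3] [428.9 -66.6 104.9  57.9   1.4]
t=33.88 pos [411.4 319.4 199.1] yaw 89.9 w 68.4 F [-0.1 -0.3  0. ]
dp [-0.2371, 0.2579, 0.0287] turn [-0.1, 0.2, 79.9] dist 351
```

View pics/e1.png

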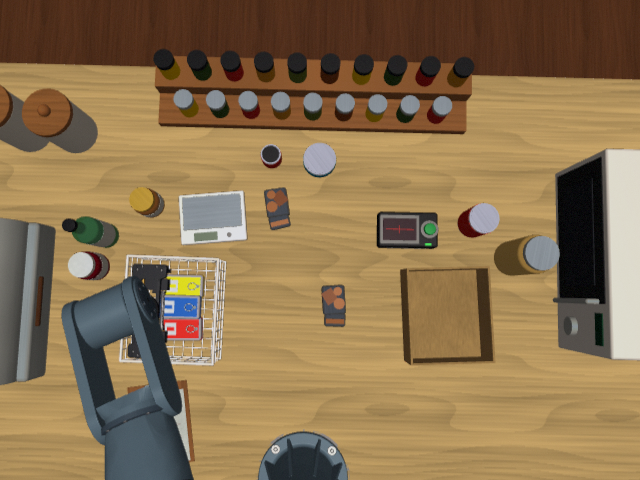

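View pics/e1s.png

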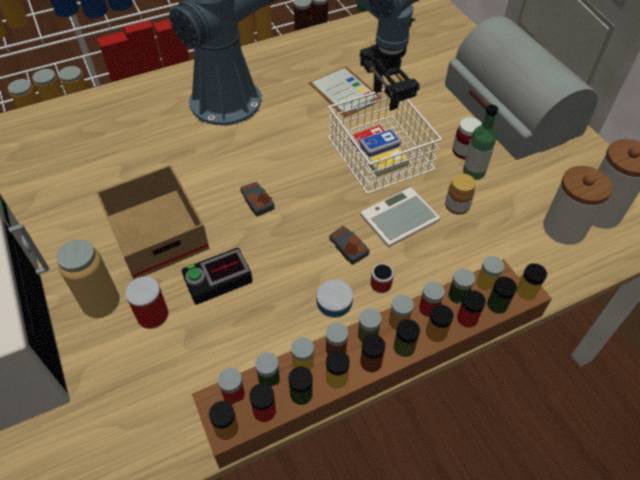

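All three labelled tins are in the basket (yellow 184,287; blue 181,307; red 184,328), so the dented tins are next. First is the far one at (277,208).

>>> {"api": "apply_moves", "payload": {
  "increments": [
    {"dp":[-0.012,0.013,0],"turn":[0,0,5]},
    {"dp":[-0.036,0.039,0],"turn":[0,0,12]},
    {"dp":[-0.06,0.066,0],"turn":[0,0,19]},
    {"dp":[-0.085,0.093,0],"turn":[0,0,26]},
    {"dp":[-0.11,0.12,0],"turn":[0,0,33]},
    {"dp":[-0.135,0.147,0.005],"turn":[0,0,40]},
    {"dp":[-0.16,0.174,0.01],"turn":[0,0,47]},
    {"dp":[-0.185,0.201,0.015],"turn":[0,0,54]},
    {"dp":[-0.21,0.228,0.022],"turn":[0,0,61]},
    {"dp":[-0.229,0.249,0.028],"turn":[0,0,68]}
  ],
  "gripper": 1
}}

```text
time: 34.72
ee_pos: [662.0, 88.1, 170.0]
tool_rot: [[0.93, 0.367, -0.003], [0.367, -0.93, -0.0], [-0.003, -0.001, -1.0]]
contact_force: [0.1, 1.0, 0.2]
gripper_width: 87.9
```

```bash
python3 -c "
from h import *
to(669,82,170,10)"
```

```text
t=34.72 pos [662.   88.1 170. ] yaw 21.5 w 87.9 F [0.1 1.  0.2]
dp [0.0043, 0.0083, 0.0] turn [-0.0, 0.2, 11.5] dist 9
```

>>> {"api": "apply_moves", "payload": {
  "increments": [
    {"dp":[0.004,0.006,0],"turn":[0,0,7]},
    {"dp":[0.004,0.006,0],"turn":[0,0,11.5]},
    {"dp":[0.004,0.006,0],"turn":[0,0,11.5]},
    {"dp":[0.004,0.006,0],"turn":[0,0,11.5]},
    {"dp":[0.004,0.006,0],"turn":[0,0,11.5]}
  ]
}}

```text
time: 35.13
ee_pos: [666.4, 87.0, 171.6]
tool_rot: [[0.983, 0.184, -0.002], [0.184, -0.983, 0.0], [-0.002, -0.0, -1.0]]
contact_force: [-1.0, -0.2, -0.0]
gripper_width: 88.1
```

```bash
python3 -c "
from h import *
f=look('dented_a',28,'e2')[0]
to(f[0],f[1],5,f[4])"
```

```text
dented_a 0.95 [287. 149.  70. 124.] [673.7  84.6 103.1  58.   10.5]
dented_a 0.9 [384. 406.  63.  44.] [466.3 -56.3  65.8  56.4 -79.3]
t=35.23 pos [666.7  87.1 172.4] yaw 10.6 w 88.0 F [-0.7 -0.4 -0.2]
dp [0.0065, 0.0038, 0.1674] turn [-0.0, 0.0, 0.1] dist 168
```

View pics/e2.png

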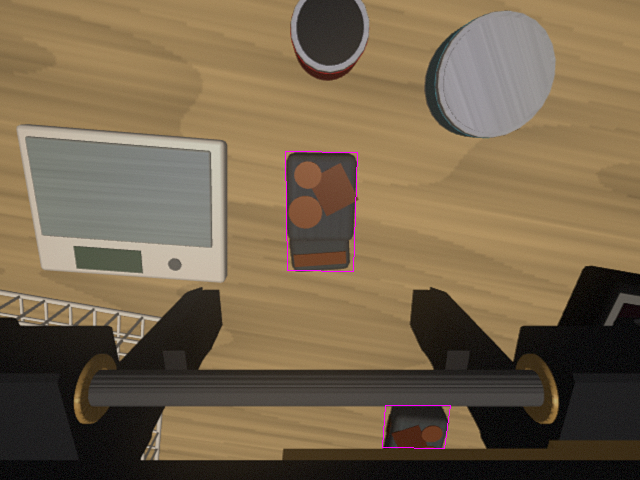

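The dented tin is centred at (322,210) with its crushed end toward the robot. I'll grip slightly toward the sound end.

>>> {"api": "apply_moves", "payload": {
  "increments": [
    {"dp":[0.012,0.004,0.04],"turn":[0,0,0]},
    {"dp":[0.012,0.004,0.08],"turn":[0,0,0]},
    {"dp":[0.012,0.004,0.115],"turn":[0,0,0]},
    {"dp":[0.012,0.004,0.14],"turn":[0,0,0]},
    {"dp":[0.012,0.004,0.155],"turn":[0,0,0]},
    {"dp":[0.012,0.004,0.163],"turn":[0,0,0]},
    {"dp":[0.012,0.004,0.167],"turn":[0,0,0]},
    {"dp":[0.012,0.004,0.167],"turn":[0,0,0]}
  ]
}}

```text
time: 35.9
ee_pos: [680.2, 84.9, 6.2]
tool_rot: [[0.983, 0.182, 0.001], [0.182, -0.983, -0.0], [0.001, 0.0, -1.0]]
contact_force: [-0.9, 1.1, -0.0]
gripper_width: 87.8
```

>>> {"api": "apply_moves", "payload": {
  "increments": [
    {"dp":[0,0,0],"turn":[0,0,0]},
    {"dp":[0,0,0],"turn":[0,0,0]},
    {"dp":[0,0,0],"turn":[0,0,0]},
    {"dp":[0,0,0],"turn":[0,0,0]},
    {"dp":[0,0,0],"turn":[0,0,0]},
    {"dp":[0,0,0],"turn":[0,0,0]},
    {"dp":[0,0,0],"turn":[0,0,0]},
    {"dp":[0,0,0],"turn":[0,0,0]}
  ],
  "gripper": -1,
  "squeeze": 40
}}

```text
time: 36.57
ee_pos: [680.3, 84.8, 6.6]
tool_rot: [[0.983, 0.181, 0.001], [0.181, -0.983, 0.0], [0.001, 0.0, -1.0]]
contact_force: [-1.8, -0.3, 5.7]
gripper_width: 57.6
```

>>> {"api": "apply_moves", "payload": {
  "increments": [
    {"dp":[0,0,-0.02],"turn":[0,0,0]},
    {"dp":[0,0,-0.055],"turn":[0,0,0]},
    {"dp":[0,0,-0.095],"turn":[0,0,0]},
    {"dp":[0,0,-0.135],"turn":[0,0,0]},
    {"dp":[0,0,-0.17],"turn":[0,0,0]},
    {"dp":[0,0,-0.18],"turn":[0,0,0]},
    {"dp":[0,0,-0.18],"turn":[0,0,0]}
  ]
}}

```text
time: 37.15
ee_pos: [681.9, 84.7, 189.8]
tool_rot: [[0.983, 0.181, 0.007], [0.181, -0.983, -0.0], [0.007, 0.002, -1.0]]
contact_force: [0.4, -0.2, -2.5]
gripper_width: 57.4
```

```bash
python3 -c "
from h import *
cv2.imwrite('pics/e3.png',snapshot('wrist'))
to(413,-300,185,0)"
```

```text
t=37.20 pos [680.1  84.8 186.3] yaw 10.4 w 57.7 F [ 0.1  0.5 -2.7]
dp [-0.3325, 0.3299, 0.0008] turn [0.0, -0.1, 10.4] dist 468
```

View pics/e3.png

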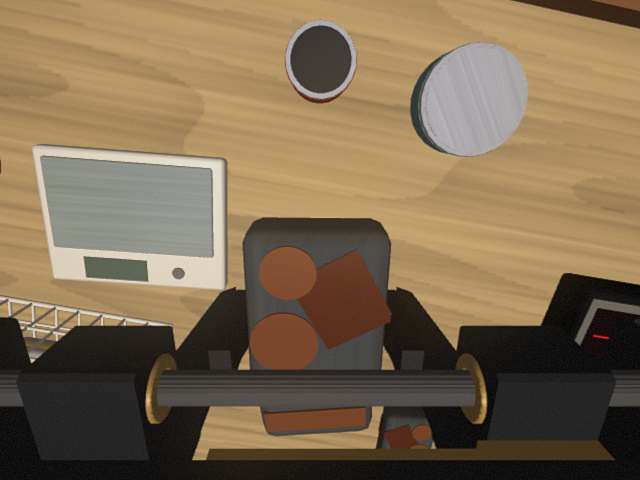

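The tin is held; the move to the box comes next.

```bash
python3 -c "
from h import *
to(418,-368,185,0)"
```

```text
t=37.20 pos [680.1  84.8 186.3] yaw 10.4 w 57.7 F [ 0.1  0.5 -2.7]
dp [-0.3399, 0.3977, 0.0008] turn [0.0, -0.1, 10.4] dist 523
```

>>> {"api": "apply_moves", "payload": {
  "increments": [
    {"dp":[-0.012,0.014,0],"turn":[0,0,1]},
    {"dp":[-0.035,0.041,0],"turn":[0,0,2]},
    {"dp":[-0.06,0.07,0],"turn":[0,0,3]},
    {"dp":[-0.085,0.099,0],"turn":[0,0,4]},
    {"dp":[-0.11,0.128,0],"turn":[0,0,5]},
    {"dp":[-0.135,0.157,0],"turn":[0,0,6]},
    {"dp":[-0.16,0.187,0],"turn":[0,0,7]},
    {"dp":[-0.185,0.216,0],"turn":[0,0,8]},
    {"dp":[-0.21,0.245,0],"turn":[0,0,9]},
    {"dp":[-0.235,0.274,0],"turn":[0,0,10]}
  ]
}}

```text
time: 38.03
ee_pos: [495.3, -227.3, 181.9]
tool_rot: [[1.0, 0.007, -0.005], [0.007, -1.0, 0.004], [-0.005, -0.004, -1.0]]
contact_force: [0.5, -0.6, -0.7]
gripper_width: 57.8
```

```bash
python3 -c "
from h import *
to(418,-368,185,0)"
```

```text
t=38.03 pos [ 495.3 -227.3  181.9] yaw 0.4 w 57.8 F [ 0.5 -0.6 -0.7]
dp [-0.0783, 0.1401, -0.0033] turn [-0.2, 0.3, 0.4] dist 161
```

>>> {"api": "apply_moves", "payload": {
  "increments": [
    {"dp":[-0.016,0.028,0],"turn":[0,0,0.2]},
    {"dp":[-0.033,0.058,0],"turn":[0,0,0.4]},
    {"dp":[-0.05,0.088,0],"turn":[0,0,0.4]},
    {"dp":[-0.065,0.116,0],"turn":[0,0,0.4]},
    {"dp":[-0.073,0.131,0],"turn":[0,0,0.4]},
    {"dp":[-0.075,0.134,0],"turn":[0,0,0.4]},
    {"dp":[-0.075,0.134,0],"turn":[0,0,0.4]}
  ]
}}

```text
time: 38.62
ee_pos: [422.6, -361.4, 182.5]
tool_rot: [[1.0, -0.002, -0.003], [-0.002, -1.0, 0.004], [-0.003, -0.004, -1.0]]
contact_force: [-0.1, -0.1, -1.2]
gripper_width: 57.7
```

```bash
python3 -c "
from h import *
m=camera_model('wrist');im=snapshot('wrist')
for p in ((302,-244),(302,-434),(523,-434),(523,-244)): cv2.circle(im,tuple(int(v) for v in proj('wrist',p+(100,),m)),4,(255,0,255),-1)
cv2.imwrite('pics/e4.png',im)
to(418,-368,72,0)"
```

```text
t=38.67 pos [ 423.3 -360.6  183. ] yaw -0.0 w 57.4 F [ 1.2  0.1 -1.3]
dp [-0.005, 0.0079, 0.111] turn [-0.2, 0.1, -0.0] dist 111
```

View pics/e4.png

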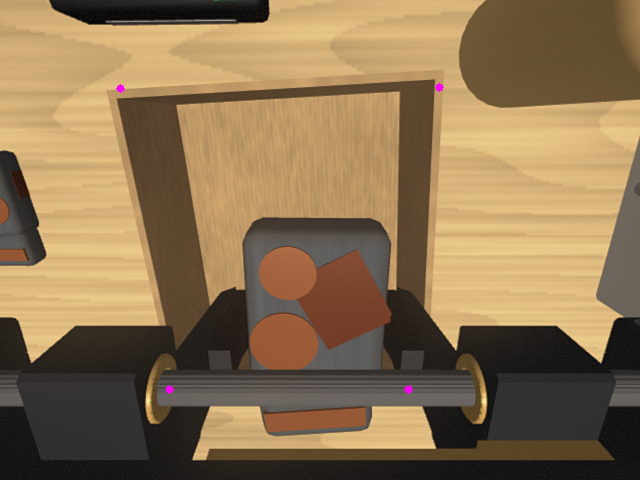

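```bash
python3 -c "
from h import *
print(np.round(ray('wrist',[(435,80),(428,318),(117,97),(160,318)],100)))"
```

```text
[[ 528. -430.  100.]
 [ 367. -442.  100.]
 [ 519. -240.  100.]
 [ 367. -244.  100.]]
```

The box walls show at (435,80)–(428,318) on the right and (117,97)–(160,318) on the left, so there is about 18 mm of finger clearance. I'll lower and release.

>>> {"api": "apply_moves", "payload": {
  "increments": [
    {"dp":[-0.005,0.007,0.01],"turn":[0,0,0]},
    {"dp":[-0.005,0.007,0.04],"turn":[0,0,0]},
    {"dp":[-0.005,0.007,0.075],"turn":[0,0,0]},
    {"dp":[-0.005,0.007,0.1],"turn":[0,0,0]},
    {"dp":[-0.005,0.007,0.111],"turn":[0,0,0]},
    {"dp":[-0.005,0.007,0.111],"turn":[0,0,0]},
    {"dp":[-0.005,0.007,0.111],"turn":[0,0,0]}
  ]
}}

```text
time: 39.25
ee_pos: [419.6, -368.2, 74.4]
tool_rot: [[1.0, 0.002, -0.001], [0.002, -1.0, 0.001], [-0.001, -0.001, -1.0]]
contact_force: [0.6, 0.1, -0.7]
gripper_width: 57.4
```

>>> {"api": "apply_moves", "payload": {
  "increments": [
    {"dp":[0,0,0],"turn":[0,0,0]},
    {"dp":[0,0,0],"turn":[0,0,0]},
    {"dp":[0,0,0],"turn":[0,0,0]},
    {"dp":[0,0,0],"turn":[0,0,0]},
    {"dp":[0,0,-0.03],"turn":[0,0,0]},
    {"dp":[0,0,-0.07],"turn":[0,0,0]},
    {"dp":[0,0,-0.105],"turn":[0,0,0]},
    {"dp":[0,0,-0.12],"turn":[0,0,0]}
  ],
  "gripper": 0.55
}}

```text
time: 39.92
ee_pos: [420.9, -370.9, 200.8]
tool_rot: [[1.0, 0.001, 0.005], [0.001, -1.0, -0.007], [0.005, 0.007, -1.0]]
contact_force: [0.7, -0.2, 0.6]
gripper_width: 68.5
```

```bash
python3 -c "
from h import *
im=topall(); cv2.imwrite('pics/f1.png',im)
to(426,-70,170,2)"
```

```text
tin_red 0.89 [157.7, 315.2, 48.1, 28.1] [359.1 315.1 108.4  54.4 -88.5]
tin_yellow 0.7 [160.8, 273.4, 41.3, 23.4] [471.4 314.6 106.3  50.3 -88.5]
tin_blue 0.69 [158.7, 294.1, 44.5, 27.7] [414.3 322.  110.8  61.5  89.6]
dented_a 0.78 [320.1, 287.5, 26.6, 39.0] [426.4 -66.6  99.9  57.9   1.5]
dented_a 0.33 [160.2, 273.0, 42.9, 22.6] [471.1 315.3 107.5  53.7  87.8]
t=40.22 pos [ 418.6 -367.9  192.9] yaw 0.0 w 68.5 F [ 0.  -0.1 -0.5]
dp [0.0077, -0.2979, 0.0236] turn [-0.1, 0.1, -2.0] dist 299
```

View pics/f1.png

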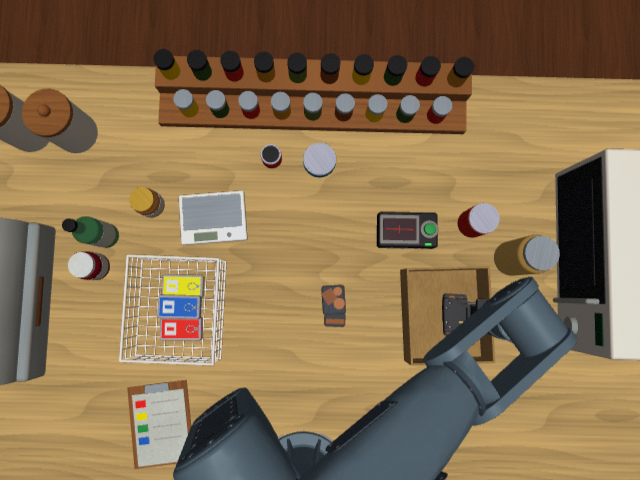

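The first dented tin is inside the box, mostly hidden under the gripper. The second is still at (334,305).

>>> {"api": "apply_moves", "payload": {
  "increments": [
    {"dp":[0,-0.015,0],"turn":[0,0,0]},
    {"dp":[0.001,-0.05,0],"turn":[0,0,0]},
    {"dp":[0.002,-0.088,0],"turn":[0,0,0]},
    {"dp":[0.003,-0.126,0],"turn":[0,0,0]},
    {"dp":[0.004,-0.164,0.005],"turn":[0,0,0]},
    {"dp":[0.005,-0.202,0.012],"turn":[0,0,-1]},
    {"dp":[0.006,-0.24,0.018],"turn":[0,0,-2]},
    {"dp":[0.007,-0.275,0.023],"turn":[0,0,-2]},
    {"dp":[0.007,-0.293,0.023],"turn":[0,0,-2]},
    {"dp":[0.007,-0.298,0.023],"turn":[0,0,-2]}
  ],
  "gripper": 1
}}

```text
time: 41.05
ee_pos: [424.1, -66.8, 169.9]
tool_rot: [[0.999, 0.039, -0.003], [0.039, -0.999, 0.002], [-0.003, -0.003, -1.0]]
contact_force: [0.3, 0.0, -0.5]
gripper_width: 88.0
```

>>> {"api": "apply_moves", "payload": {
  "increments": [
    {"dp":[0,0,0],"turn":[0,0,0]},
    {"dp":[0,0,0],"turn":[0,0,0]},
    {"dp":[0,0,0],"turn":[0,0,0]}
  ]
}}

```text
time: 41.3
ee_pos: [426.2, -71.7, 171.6]
tool_rot: [[0.999, 0.035, -0.0], [0.035, -0.999, -0.0], [-0.0, 0.0, -1.0]]
contact_force: [-0.9, 0.2, 0.0]
gripper_width: 88.5
```

```bash
python3 -c "
from h import *
f=look('dented_a',28,'f2')[0]
to(f[0],f[1],5,f[4])"
```

```text
dented_a 0.79 [272. 157.  74. 117.] [428.9 -65.4 103.6  59.6   5.1]
dented_a 0.67 [598. 182.  42. 123.] [ 409.4 -335.5  108.9   34.8   18. ]
t=41.40 pos [426.2 -72.  171.7] yaw 1.9 w 88.3 F [0.8 0.2 0.7]
dp [0.003, -0.0065, 0.1667] turn [0.0, 0.0, -3.2] dist 167
```

View pics/f2.png

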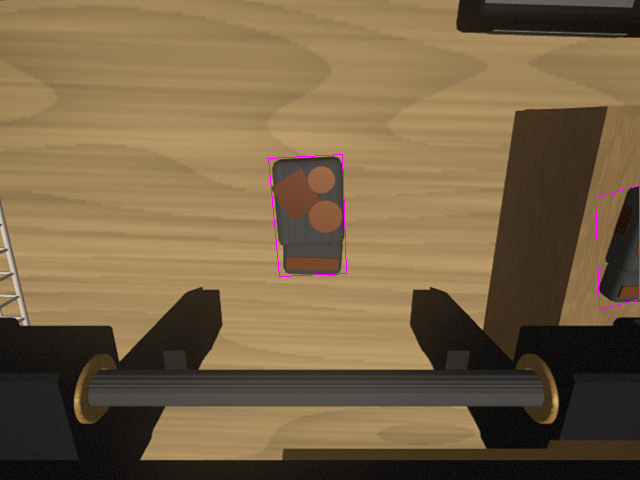

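The second dented tin is at (308,215), and the first lies in the box at (622,245).

>>> {"api": "apply_moves", "payload": {
  "increments": [
    {"dp":[0.01,-0.0065,0.04],"turn":[0,0,-2]},
    {"dp":[0.01,-0.0065,0.08],"turn":[0,0,-2]},
    {"dp":[0.01,-0.0065,0.115],"turn":[0,0,-2]},
    {"dp":[0.01,-0.0065,0.14],"turn":[0,0,-2]},
    {"dp":[0.01,-0.0065,0.155],"turn":[0,0,-2]},
    {"dp":[0.01,-0.0065,0.163],"turn":[0,0,-2]},
    {"dp":[0.01,-0.0065,0.167],"turn":[0,0,-2]},
    {"dp":[0.01,-0.0065,0.167],"turn":[0,0,-2]}
  ]
}}

```text
time: 42.07
ee_pos: [435.8, -64.5, 4.4]
tool_rot: [[0.998, 0.07, -0.001], [0.07, -0.998, 0.0], [-0.001, -0.0, -1.0]]
contact_force: [0.6, 0.4, 0.0]
gripper_width: 88.2
```

>>> {"api": "apply_moves", "payload": {
  "increments": [
    {"dp":[0,0,0],"turn":[0,0,0]},
    {"dp":[0,0,0],"turn":[0,0,0]},
    {"dp":[0,0,0],"turn":[0,0,0]},
    {"dp":[0,0,0],"turn":[0,0,0]},
    {"dp":[0,0,0],"turn":[0,0,0]},
    {"dp":[0,0,0],"turn":[0,0,0]},
    {"dp":[0,0,0],"turn":[0,0,0]},
    {"dp":[0,0,0],"turn":[0,0,0]}
  ],
  "gripper": -1,
  "squeeze": 40
}}

```text
time: 42.73
ee_pos: [436.5, -64.3, 5.4]
tool_rot: [[0.997, 0.071, 0.001], [0.071, -0.997, -0.001], [0.001, 0.001, -1.0]]
contact_force: [-1.2, 0.1, 6.5]
gripper_width: 58.1
```

>>> {"api": "apply_moves", "payload": {
  "increments": [
    {"dp":[0,0,-0.02],"turn":[0,0,0]},
    {"dp":[0,0,-0.055],"turn":[0,0,0]},
    {"dp":[0,0,-0.095],"turn":[0,0,0]},
    {"dp":[0,0,-0.135],"turn":[0,0,0]},
    {"dp":[0,0,-0.17],"turn":[0,0,0]},
    {"dp":[0,0,-0.18],"turn":[0,0,0]},
    {"dp":[0,0,-0.18],"turn":[0,0,0]}
  ]
}}

```text
time: 43.32
ee_pos: [437.7, -64.7, 187.5]
tool_rot: [[0.997, 0.071, 0.006], [0.071, -0.997, -0.003], [0.006, 0.003, -1.0]]
contact_force: [0.8, 0.1, -2.5]
gripper_width: 57.9
```

```bash
python3 -c "
from h import *
cv2.imwrite('pics/f3.png',snapshot('wrist'))
to(416,-308,185,2)"
```

```text
t=43.37 pos [436.2 -64.1 185. ] yaw 4.1 w 57.6 F [-0.6  0.6 -2.3]
dp [-0.0374, 0.2419, 0.0001] turn [0.0, -0.1, 2.1] dist 245
```

View pics/f3.png

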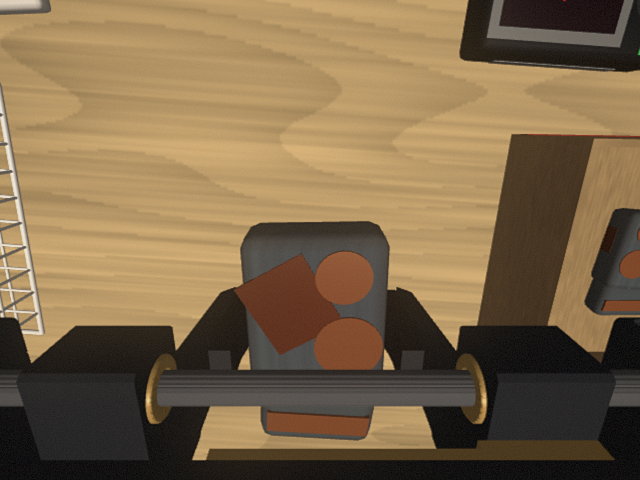

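The second dented tin is held.

>>> {"api": "apply_moves", "payload": {
  "increments": [
    {"dp":[-0.002,0.015,0],"turn":[0,0,0]},
    {"dp":[-0.006,0.042,0],"turn":[0,0,0.5]},
    {"dp":[-0.012,0.075,0],"turn":[0,0,1]},
    {"dp":[-0.017,0.108,0],"turn":[0,0,1.5]},
    {"dp":[-0.022,0.141,0],"turn":[0,0,2]},
    {"dp":[-0.027,0.174,0],"turn":[0,0,2]},
    {"dp":[-0.032,0.207,0],"turn":[0,0,2]},
    {"dp":[-0.036,0.232,0],"turn":[0,0,2]},
    {"dp":[-0.037,0.242,0],"turn":[0,0,2]},
    {"dp":[-0.037,0.242,0],"turn":[0,0,2]}
  ]
}}

```text
time: 44.2
ee_pos: [414.6, -308.7, 181.6]
tool_rot: [[0.999, 0.033, -0.003], [0.033, -0.999, 0.004], [-0.003, -0.004, -1.0]]
contact_force: [0.6, 0.2, -2.3]
gripper_width: 57.7
```

```bash
python3 -c "
from h import *
im=snapshot('wrist');cv2.imwrite('pics/f4.png',im)
to(416,-308,74,2)"
```

```text
t=44.25 pos [ 414.8 -307.2  181.9] yaw 1.9 w 57.7 F [ 0.   0.1 -2.2]
dp [0.0014, 0.0013, 0.1079] turn [-0.2, 0.2, -0.1] dist 108
```

View pics/f4.png

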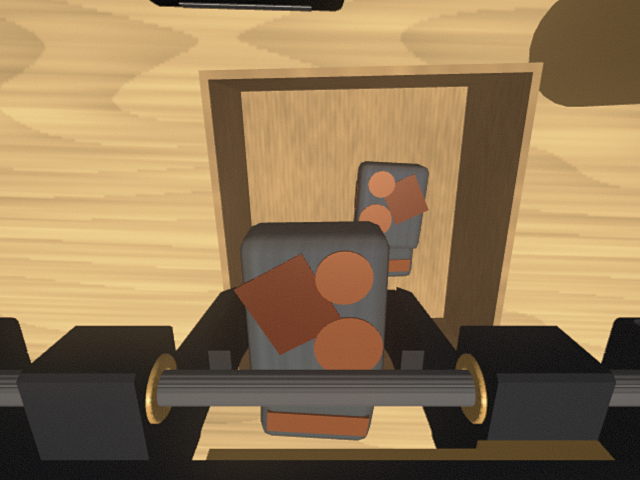

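The first tin lies flat in the box at (393,215), and the held one is clear to its left.

>>> {"api": "apply_moves", "payload": {
  "increments": [
    {"dp":[0.001,0.001,0.01],"turn":[0,0,0]},
    {"dp":[0.001,0.001,0.04],"turn":[0,0,0]},
    {"dp":[0.001,0.001,0.075],"turn":[0,0,0]},
    {"dp":[0.001,0.001,0.1],"turn":[0,0,0]},
    {"dp":[0.001,0.001,0.11],"turn":[0,0,0]},
    {"dp":[0.001,0.001,0.11],"turn":[0,0,0]},
    {"dp":[0.001,0.001,0.11],"turn":[0,0,0]}
  ]
}}

```text
time: 44.83
ee_pos: [417.3, -307.9, 74.6]
tool_rot: [[0.999, 0.037, -0.001], [0.037, -0.999, 0.001], [-0.001, -0.001, -1.0]]
contact_force: [-0.2, -0.6, -0.7]
gripper_width: 57.6
```

>>> {"api": "apply_moves", "payload": {
  "increments": [
    {"dp":[0,0,0],"turn":[0,0,0]},
    {"dp":[0,0,0],"turn":[0,0,0]},
    {"dp":[0,0,0],"turn":[0,0,0]},
    {"dp":[0,0,0],"turn":[0,0,0]},
    {"dp":[0,0,-0.03],"turn":[0,0,0]},
    {"dp":[0,0,-0.07],"turn":[0,0,0]},
    {"dp":[0,0,-0.11],"turn":[0,0,0]},
    {"dp":[0,0,-0.13],"turn":[0,0,0]}
  ],
  "gripper": 0.55
}}

```text
time: 45.5
ee_pos: [418.5, -310.7, 210.3]
tool_rot: [[0.999, 0.036, 0.005], [0.036, -0.999, -0.006], [0.005, 0.006, -1.0]]
contact_force: [0.6, -1.0, -0.1]
gripper_width: 68.6
```

```bash
python3 -c "
from h import *
im=snapshot('wrist');cv2.imwrite('pics/g1.png',im)
to(580,-280,170,2)"
```

```text
t=45.55 pos [ 419.7 -311.9  213.2] yaw 2.1 w 68.2 F [ 1.2 -1.1  3.5]
dp [0.161, -0.0266, 0.0442] turn [0.5, -0.4, 0.0] dist 169
```

View pics/g1.png

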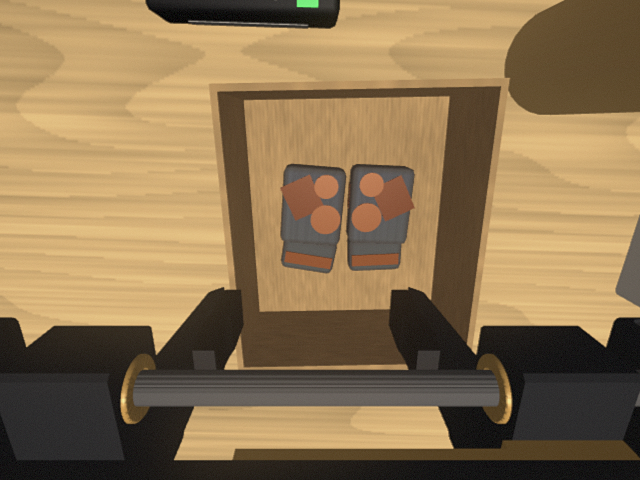

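Both dented tins lie flat in the box at (313,218) and (380,218). Next is the key, with the gripper shut.

>>> {"api": "apply_moves", "payload": {
  "increments": [
    {"dp":[0.008,0,0],"turn":[0,0,-5]},
    {"dp":[0.024,0,0],"turn":[0,0,-12]},
    {"dp":[0.045,-0.002,0],"turn":[0,0,-19]},
    {"dp":[0.07,-0.003,0.005],"turn":[0,0,-26]},
    {"dp":[0.095,-0.004,0.01],"turn":[0,0,-33]},
    {"dp":[0.12,-0.005,0.016],"turn":[0,0,-40]},
    {"dp":[0.145,-0.005,0.022],"turn":[0,0,-47]},
    {"dp":[0.17,-0.005,0.03],"turn":[0,0,-54]},
    {"dp":[0.19,-0.005,0.036],"turn":[0,0,-61]},
    {"dp":[0.203,-0.005,0.04],"turn":[0,0,-68]}
  ],
  "gripper": -1
}}

```text
time: 46.38
ee_pos: [621.3, -296.3, 163.8]
tool_rot: [[0.335, 0.942, 0.0], [0.942, -0.335, 0.0], [0.0, -0.0, -1.0]]
contact_force: [0.4, -1.0, -0.0]
gripper_width: 4.1
```

```bash
python3 -c "
from h import *
to(624,-300,165,90)"
```

```text
t=46.38 pos [ 621.3 -296.3  163.8] yaw 70.4 w 4.1 F [ 0.4 -1.  -0. ]
dp [-0.0026, 0.0038, -0.0012] turn [0.0, -0.0, -19.6] dist 5
```

>>> {"api": "apply_moves", "payload": {
  "increments": [
    {"dp":[-0.003,0.004,0],"turn":[0,0,-7]},
    {"dp":[-0.003,0.004,0],"turn":[0,0,-14]},
    {"dp":[-0.003,0.004,0],"turn":[0,0,-19.6]},
    {"dp":[-0.003,0.004,0],"turn":[0,0,-19.6]},
    {"dp":[-0.003,0.004,0],"turn":[0,0,-19.6]},
    {"dp":[-0.003,0.004,0],"turn":[0,0,-19.6]}
  ]
}}

```text
time: 46.88
ee_pos: [622.4, -301.0, 164.8]
tool_rot: [[0.009, 1.0, 0.0], [1.0, -0.009, -0.0], [-0.0, 0.0, -1.0]]
contact_force: [-0.2, -0.2, 0.2]
gripper_width: 0.2
```

```bash
python3 -c "
from h import *
m=camera_model('wrist');im=snapshot('wrist');cv2.imwrite('pics/g2.png',im)
k=colmask(im,(50,120,60),(75,255,255),(200,100,260,260))
n,l,st,c=cv2.connectedComponentsWithStats(k.astype(np.uint8))
for i in range(1,n):
  if st[i,4]>80: print(st[i],c[i],ray('wrist',c[i],63,m))
for r in landmark_of('wrist','done_key_top')[:2]: print(r, ray('wrist',r['uv'],63,m))
to(624,-300,70,90)"
```

```text
[265 219   9  21 161] [268.93167702 229.08074534] [[ 588.49889251 -293.26865038   63.        ]]
[298 220  38  36 370] [316.44864865 241.4027027 ] [[ 623.15579004 -303.10792846   63.        ]]
{'uv': [315.1, 236.3], 'p': 0.62} [[ 622.19728665 -299.13093965   63.        ]]
t=46.98 pos [ 622.4 -301.   164.8] yaw 89.5 w 0.6 F [ 1.  -0.2 -0.4]
dp [0.001, 0.0016, 0.0948] turn [0.0, 0.0, -0.5] dist 95
```

View pics/g2.png

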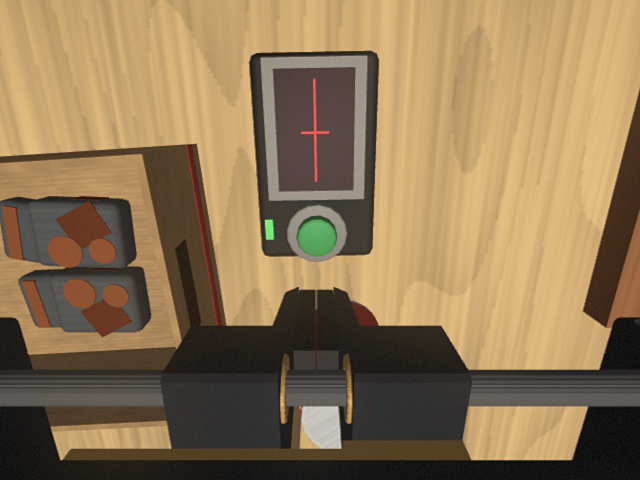

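The key shows at (317,237), which puts it at about (623.6, −300) and under the shut fingers. I'll descend.

>>> {"api": "apply_moves", "payload": {
  "increments": [
    {"dp":[0.001,0.001,0.03],"turn":[0,0,0]},
    {"dp":[0.001,0.001,0.06],"turn":[0,0,0]},
    {"dp":[0.001,0.001,0.08],"turn":[0,0,0]},
    {"dp":[0.001,0.001,0.09],"turn":[0,0,0]},
    {"dp":[0.001,0.001,0.092],"turn":[0,0,0]},
    {"dp":[0.001,0.001,0.092],"turn":[0,0,0]},
    {"dp":[0.001,0.001,0.092],"turn":[0,0,0]}
  ]
}}

```text
time: 47.57
ee_pos: [624.4, -300.6, 74.4]
tool_rot: [[0.007, 1.0, 0.002], [1.0, -0.007, -0.001], [-0.001, 0.002, -1.0]]
contact_force: [-0.7, 0.4, 0.0]
gripper_width: 0.9
```

```bash
python3 -c "
from h import *
to(624,-300,58,90)"
```

```text
t=47.57 pos [ 624.4 -300.6   74.4] yaw 89.6 w 0.9 F [-0.7  0.4  0. ]
dp [0.0006, -0.0005, 0.0164] turn [0.1, 0.1, -0.4] dist 16
```

>>> {"api": "apply_moves", "payload": {
  "increments": [
    {"dp":[0,0,0.004],"turn":[0,0,0]},
    {"dp":[0,0,0.008],"turn":[0,0,0]},
    {"dp":[0,0,0.011],"turn":[0,0,0]},
    {"dp":[0,0,0.014],"turn":[0,0,0]},
    {"dp":[0,0,0.016],"turn":[0,0,0]},
    {"dp":[0,0,0.017],"turn":[0,0,0]},
    {"dp":[0,0,0.017],"turn":[0,0,0]},
    {"dp":[0,0,0.017],"turn":[0,0,0]}
  ]
}}

```text
time: 48.23
ee_pos: [624.7, -300.8, 61.1]
tool_rot: [[0.006, 1.0, 0.002], [1.0, -0.006, -0.002], [-0.002, 0.002, -1.0]]
contact_force: [-9.0, 5.9, 26.9]
gripper_width: 0.2
```

```bash
python3 -c "
from h import *
cv2.imwrite('pics/g3.png',snapshot('wrist')); s=snapshot('scene'); cv2.imwrite('pics/g3s.png',cv2.resize(s[150:350,60:330],(800,593),interpolation=cv2.INTER_CUBIC))
s=state();print(s['contact_force'],s['torque'],s['ee_pos'],s['time'])"
```

```text
[-9.65870278  4.82456153 27.44530894] [0.85587329 1.54424194 0.01487143] [ 624.72829676 -300.81622943   61.089261  ] 48.3333
```

View pics/g3.png

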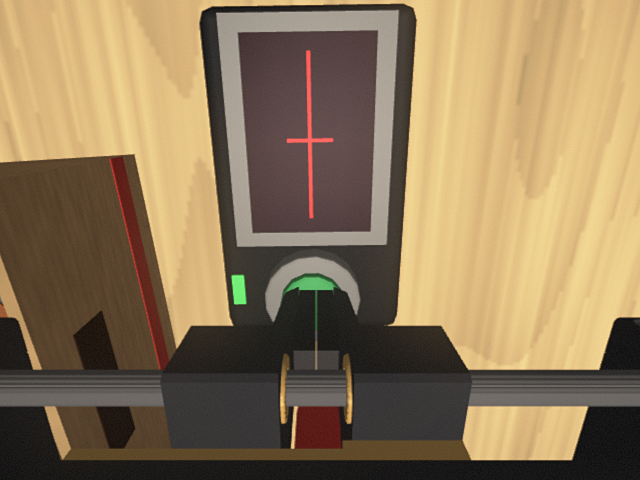

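View pics/g3s.png

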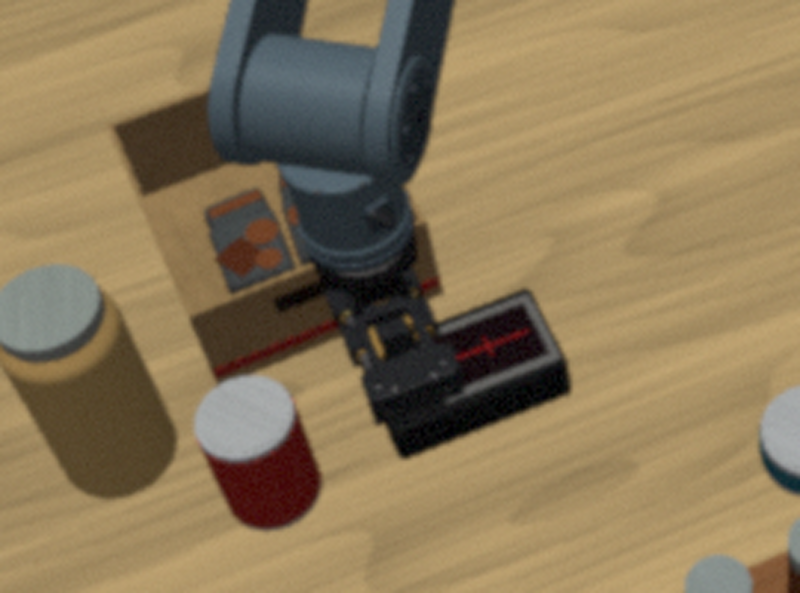

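```bash
python3 -c "
from h import *
m=camera_model('wrist')
for z in (57,60,63): print(z,proj('wrist',(624,-285,z),m),proj('wrist',(624,-277,z-6),m),proj('wrist',(624-15,-300,z),m),proj('wrist',(624+15,-300,z),m))
print('cross',proj('wrist',(624,-227.4,46.5),m), 'glass corners',proj('wrist',(596,-269.4,46.5),m),proj('wrist',(652,-269.4,46.5),m), proj('wrist',state()['ee_pos'],m))
im=cv2.imread('pics/g3.png'); cv2.imwrite('pics/g3z.png',cv2.resize(im[230:330,230:390],(800,500),interpolation=cv2.INTER_NEAREST))
im=cv2.imread('pics/g2.png'); print(im.shape)
"
```

```text
57 [313.47434528 272.97444325] [313.38978141 252.18936123] [282.190316   302.10436654] [345.24527671 301.70960858]
60 [313.44990411 275.67518814] [313.364347   254.47883523] [281.630741   305.22694583] [345.76566594 304.8251955 ]
63 [313.42458561 278.47287761] [313.33801743 256.84888591] [281.0516632  308.45835599] [346.30419086 308.0493614 ]
cross [312.54515706 142.81252705] glass corners [254.5409907  234.28279864] [372.0549042  233.55633317] [315.26965385 307.73230375]
(480, 640, 3)
```

View pics/g3z.png

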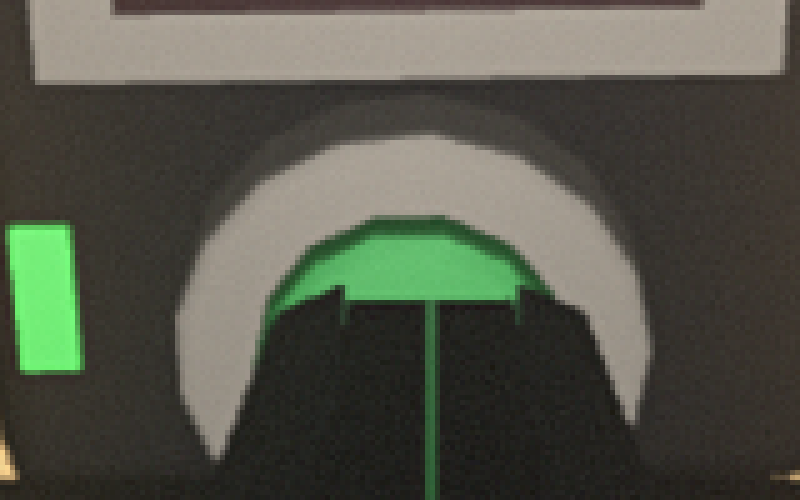

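>>> {"api": "apply_moves", "payload": {
  "increments": [
    {"dp":[0,0,-0.005],"turn":[0,0,0]},
    {"dp":[0,0,-0.01],"turn":[0,0,0]},
    {"dp":[0,0,-0.014],"turn":[0,0,0]},
    {"dp":[0,0,-0.014],"turn":[0,0,0]},
    {"dp":[0,0,-0.014],"turn":[0,0,0]},
    {"dp":[0,0,-0.014],"turn":[0,0,0]}
  ]
}}

```text
time: 48.83
ee_pos: [622.9, -299.5, 68.6]
tool_rot: [[0.006, 1.0, -0.001], [1.0, -0.006, 0.001], [0.001, -0.001, -1.0]]
contact_force: [0.1, -1.1, 0.1]
gripper_width: 0.2
```

```bash
python3 -c "
from h import *
m=camera_model('wrist'); im=snapshot('wrist')
print(proj('wrist',(624,-227.4,46.5),m),[proj('wrist',(624,-277,z),m)[1] for z in (45,55)],[proj('wrist',(624,-285,z),m)[1] for z in (57,63)])
cv2.imwrite('pics/g4z.png',cv2.resize(im[230:330,230:390],(800,500),interpolation=cv2.INTER_NEAREST))
to(624,-300,58,90)
"
```

```text
[316.79957114 144.80678555] [np.float64(245.2083147272435), np.float64(252.0893339541382)] [np.float64(269.0342808961122), np.float64(274.10613508226663)]
t=48.88 pos [ 622.9 -299.5   68.6] yaw 89.6 w 0.4 F [-0.3  0.4  0.7]
dp [-0.0005, 0.0011, 0.0106] turn [-0.1, -0.1, -0.4] dist 11
```

View pics/g4z.png

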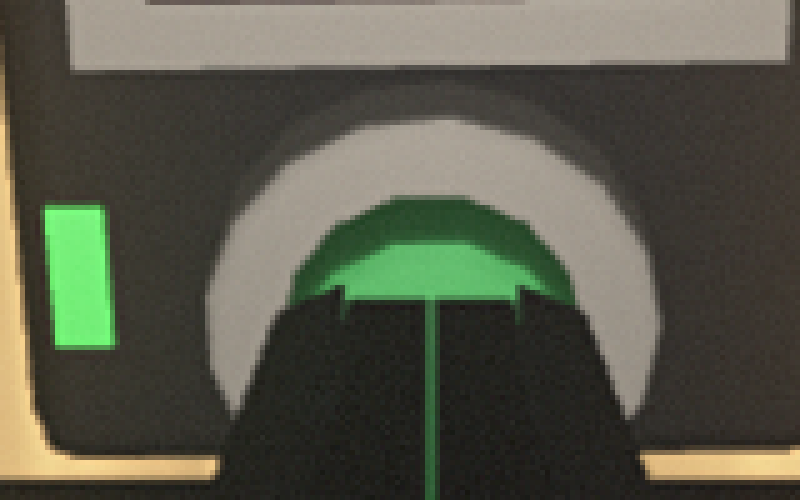

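The exposed side of the key measured about 4 px when pressed and 9 px now. That is roughly 6 mm of travel, so it went fully down and has come back up. I'll retreat and check.

>>> {"api": "apply_moves", "payload": {
  "increments": [
    {"dp":[0,0,-0.02],"turn":[0,0,0]},
    {"dp":[0,0,-0.05],"turn":[0,0,0]},
    {"dp":[0,0,-0.085],"turn":[0,0,0]},
    {"dp":[0,0,-0.12],"turn":[0,0,0]},
    {"dp":[0.02,-0.02,-0.14],"turn":[0,0,0]},
    {"dp":[0.05,-0.05,-0.15],"turn":[0,0,0]},
    {"dp":[0.08,-0.08,-0.15],"turn":[0,0,0]},
    {"dp":[0.1,-0.1,-0.15],"turn":[0,0,0]},
    {"dp":[0.12,-0.12,-0.15],"turn":[0,0,0]},
    {"dp":[0.12,-0.12,-0.15],"turn":[0,0,0]}
  ]
}}

```text
time: 49.72
ee_pos: [500.8, -175.2, 218.6]
tool_rot: [[0.004, 1.0, -0.004], [1.0, -0.004, 0.003], [0.003, -0.004, -1.0]]
contact_force: [1.2, 0.1, -1.2]
gripper_width: 0.2
```

```bash
python3 -c "
from h import *
cv2.imwrite('pics/h1.png',topall()); cv2.imwrite('pics/h1s.png',snapshot('scene')); print(state()['time'])
"
```

```text
tin_red 0.74 [156.9, 317.3, 47.5, 24.7] [360.6 315.1 107.5  54.4 -87.4]
tin_yellow 0.74 [401.4, 269.7, 94.3, 95.8] [ 412.5 -361.4  242.3  209.5    2.9]
tin_yellow 0.67 [160.2, 273.2, 45.5, 21.7] [470.4 313.9 109.3  54.2  88.9]
tin_blue 0.64 [160.1, 293.6, 42.8, 26.2] [416.7 320.1 106.9  59.3  89.7]
dented_a 0.89 [441.2, 293.7, 28.3, 43.8] [ 4.144e+02 -3.724e+02  1.058e+02  6.550e+01  1.000e-01]
dented_a 0.57 [415.8, 303.0, 23.7, 33.3] [ 386.2 -325.9   61.5   22.1  -21.6]
50.0667
```

View pics/h1.png

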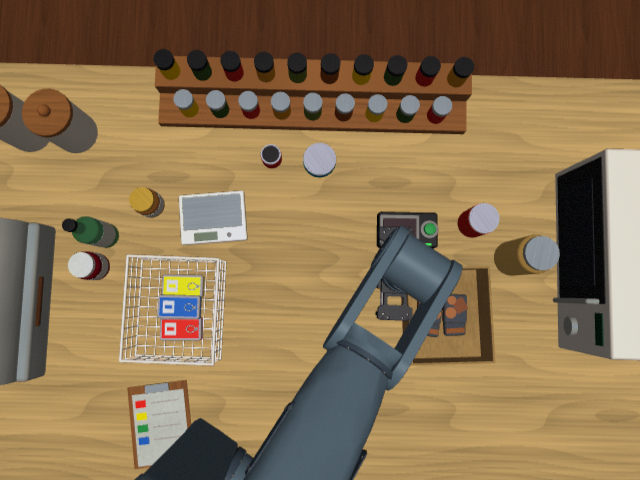

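View pics/h1s.png

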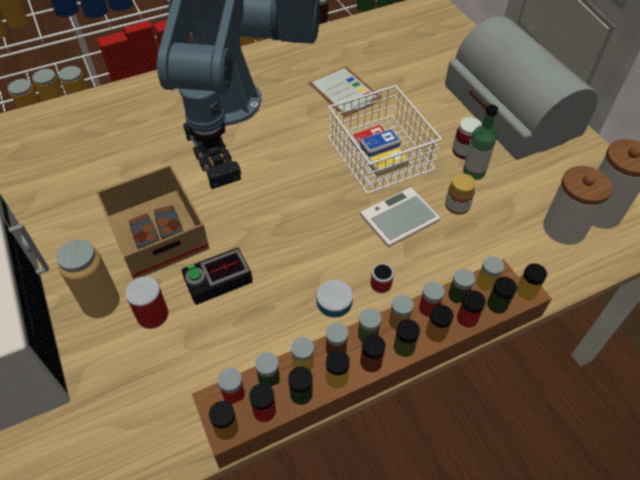

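All three labelled tins are in the basket and both dented tins are in the box. Everything else stands where it was, the key is up, and the arm touches nothing, so I'm handing in.

```bash
python3 -c "
from rig import *
print(sign_off())"
```

```text
the job is handed in; nothing more can be done
None
```

The job is done and handed in at about 50 s of the 210 s allowed.

- **Labelled tins:** Red, then yellow, then blue were each held over the reader glass for over 2 s. They were within about 1 mm of centre, with the underside about 70 mm above the glass. Each was dropped into the basket before I fetched the next. There was no green tin in any view, so I passed over it.
- **Dented tins:** Both are in the cardboard box.
- **Key:** I pressed it with the shut fingers and released it. The measured force was about 27 N, well above the 5 N needed. Its exposed side shrank from about 9 px to 4 px in the wrist image, roughly the full 6 mm, and it stands up again.
- **Last checks:** The overhead and scene pictures show three tins flat in the basket, two in the box, and the other groceries where they were. The arm is clear of everything.
- **Disagreements:**
  - The tool read 61 mm high at full press where I expected 57 mm. The fingertips probably reach about 4 mm past the stated tool point.
  - That would also explain the light 6–7 N touch on the counter at each grasp.
  - The networks gave some false hits, such as "tin_green" on the oil bottle and "tin_yellow" on the box. I discounted these against the pictures.

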